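# Find the clamp knob that threads onto the tube rotator's spindle

### The job

The blue wheel of the tube rotator has lost its clamp knob: of the three knobs in the grey tray only one has the thread of the inclined spindle, so try them on the spindle, turning clockwise, until you find the one that bites, and screw it fully home against the wheel's hub. Put any knob that does not bite back in the tray; at the end the two others stand upright in the tray. Do not disturb the timer or the slide box.

Things in the scene. Friction and masses are not known exactly. Their poses are not given: they have to be found in the camera images.
- wheel: Blue wheel, 136 mm across, fixed on the off-white rotator's slope. Origin: centre of the hub's steel washer (46 mm), the seat for a knob's underside, about 83 mm above the worktop. z: spindle axis, outwards, leaning 30 degrees from vertical roughly towards the robot; x: up the slope, to the white mark. Its face is 4 mm below the seat; white clips 50 to 66 mm from the axis rise 7 mm above it.
- rotator: Fixed off-white wedge-shaped casing of the tube rotator, 160 mm deep, 148 mm wide; its top slopes 30 degrees up from 35 mm at the front edge (x = -80 mm, the side that looks roughly to the robot) to 127 mm at the back. Origin: centre of its underside; z up. The wheel is centred on its slope, 18 mm forward of the origin.
- spindle_tip (a point): Tip of the fixed steel spindle, on the wheel's z axis, 27 mm above the seat; axes as the wheel's. Core 14 mm across, tapered nose; coarse right-hand thread 26 mm across from the seat to 15 mm above it, 36 mm lead. It has one of two threads that differ in the number of starts. A knob that does not fit stops about 12 mm above the seat and never gets below 9 mm, however it is turned.
- wheel_mark (a point): Middle of the white mark on the wheel, 41 mm from the axis along wheel x. The knob that fits, offered with its white line towards the mark (15 degrees either way), slides straight on to about 8 mm above the seat; about 80 degrees more clockwise, seen from outside, bring it down to the seat (36 mm per turn, about 2 mm axial play, so press lightly while turning). Gravity and friction hold it there.
- tray: Fixed grey open tray, 116 x 250 mm, rim 8 mm high, wall and floor 4 mm thick. Origin: centre of its underside; y along its long side. Inside 108 x 242 mm; the knobs stand on its floor, in a row, about 76 mm between centres at the start.
- knob_black: Loose 12-sided clamp knob, black, 39 mm over flats, 35 high, 45 g, closed on top, hollow below (bore 28). Origin: centre of the open underside; z out of the top; x along the white line on top (square to a flat). Inside, 5.5 mm up, 5 mm pins point in to 8.5 mm from the axis, evenly spaced, one under the line. The knobs differ in colour and pin number; which one fits changes.
- knob_red: Loose 12-sided clamp knob, red, 39 mm over flats, 35 high, 45 g, closed on top, hollow below (bore 28). Origin: centre of the open underside; z out of the top; x along the white line on top (square to a flat). Inside, 5.5 mm up, 5 mm pins point in to 8.5 mm from the axis, evenly spaced, one under the line. The knobs differ in colour and pin number; which one fits changes.
- knob_yellow: Loose 12-sided clamp knob, yellow, 39 mm over flats, 35 high, 45 g, closed on top, hollow below (bore 28). Origin: centre of the open underside; z out of the top; x along the white line on top (square to a flat). Inside, 5.5 mm up, 5 mm pins point in to 8.5 mm from the axis, evenly spaced, one under the line. The knobs differ in colour and pin number; which one fits changes.
- timer: Loose bench timer, white with buttons, 62 x 66 x 20 mm; a bystander, leave it where it is. Origin: centre of its underside.
- slide_box: Loose green slide box, 33 x 85 x 24 mm; a bystander, leave it where it is. Origin: centre of its underside.
There are look-alikes about, which are no part of the job. Several things have the shape of the knob_red; the one meant has the colours described above.

How it is judged (in metres and radians):
On the way:
1. a knob is offered to the spindle: its axis over the spindle, its underside within 18 mm of the seat (((z of knob_black in the frame of wheel below 0.018 m and distance between knob_black and wheel below 0.02 m and angle between the z axis of knob_black and the z axis of wheel, either way round below 0.25 rad) or (z of knob_red in the frame of wheel below 0.018 m and distance between knob_red and wheel below 0.02 m and angle between the z axis of knob_red and the z axis of wheel, either way round below 0.25 rad) or (z of knob_yellow in the frame of wheel below 0.018 m and distance between knob_yellow and wheel below 0.02 m and angle between the z axis of knob_yellow and the z axis of wheel, either way round below 0.25 rad))), for 0.1 s.
At the end, for the whole second after the job is handed in: One knob is screwed home on the spindle: its underside within 2.5 mm of the seat, within 4 mm of the axis, its axis within 5 degrees of the spindle's; the two others stand upright (within 8 degrees) on the floor of the tray; all three are at rest (((z of knob_black in the frame of wheel between -0.002 and 0.0025 m and x of knob_black in the frame of wheel between -0.004 and 0.004 m and y of knob_black in the frame of wheel between -0.004 and 0.004 m and angle between the z axis of knob_black and the z axis of wheel, either way round below 0.09 rad and linear speed of each of knob_black, knob_red, knob_yellow below 0.02 m/s and x of knob_red in the frame of tray between -0.04 and 0.04 m and y of knob_red in the frame of tray between -0.107 and 0.107 m and z of each of knob_red, knob_yellow in the frame of tray below 0.008 m and angle between each of knob_red, knob_yellow's own z axis and vertical below 0.15 rad and x of knob_yellow in the frame of tray between -0.04 and 0.04 m and y of knob_yellow in the frame of tray between -0.107 and 0.107 m) or (z of knob_red in the frame of wheel between -0.002 and 0.0025 m and x of knob_red in the frame of wheel between -0.004 and 0.004 m and y of knob_red in the frame of wheel between -0.004 and 0.004 m and angle between the z axis of knob_red and the z axis of wheel, either way round below 0.09 rad and linear speed of each of knob_red, knob_black, knob_yellow below 0.02 m/s and x of knob_black in the frame of tray between -0.04 and 0.04 m and y of knob_black in the frame of tray between -0.107 and 0.107 m and z of each of knob_black, knob_yellow in the frame of tray below 0.008 m and angle between each of knob_black, knob_yellow's own z axis and vertical below 0.15 rad and x of knob_yellow in the frame of tray between -0.04 and 0.04 m and y of knob_yellow in the frame of tray between -0.107 and 0.107 m) or (z of knob_yellow in the frame of wheel between -0.002 and 0.0025 m and x of knob_yellow in the frame of wheel between -0.004 and 0.004 m and y of knob_yellow in the frame of wheel between -0.004 and 0.004 m and angle between the z axis of knob_yellow and the z axis of wheel, either way round below 0.09 rad and linear speed of each of knob_yellow, knob_black, knob_red below 0.02 m/s and x of knob_black in the frame of tray between -0.04 and 0.04 m and y of knob_black in the frame of tray between -0.107 and 0.107 m and z of each of knob_black, knob_red in the frame of tray below 0.008 m and angle between each of knob_black, knob_red's own z axis and vertical below 0.15 rad and x of knob_red in the frame of tray between -0.04 and 0.04 m and y of knob_red in the frame of tray between -0.107 and 0.107 m))); the robot touches nothing.
It fails at once if the timer or the slide box is moved by more than 20 mm (distance of any of timer, slide_box from where it was at the start of the episode above 0.02 m).
It also fails if it takes over 72 s, if anything falls off the work surface, if the arm or the gripper's body presses on something with over 40 N, if the wrist force passes 120 N, or if a joint passes its speed limit or range.

### The arm

A 6-joint arm with a two-finger parallel gripper is mounted at the origin on the work surface; the furniture and walls round the work are solid. World frame = base frame: x ahead of the robot, y to its left, z up, the work surface at z = 0. Lengths are in mm, angles in rad, forces in N, time in s.
With the tool pointing down it reaches from about 275 to 1000 mm from the base axis. Payload 8.4 kg.
Tool frame: the origin (TCP) lies between the finger pads; the fingertips stand 8 mm ahead of it and the grasp point (between the pads) lies 11 mm behind it (tcp_to_tips is the distance from the TCP to the fingertips, in mm); z points along the fingers, y is the line along which they close (so a half turn about z gives the same grasp; the last joint's range is limited). The gripper opens to 85 mm and grips with 20 to 120 N. Pads are 22 mm wide; open, the fingers measure 114 mm over their backs; the gripper's body (76 mm by 85 mm) begins 54 mm behind the grasp point. The pads swing forward as they close: fully open they stand 13 mm farther back than shut.
Start: joints at [1.3, 0.353, 1.633, -0, 1.155, -0.002], TCP at [165.983, 602.559, 212.281] pointing down, gripper open.
Joint ranges: [-2.63, 2.63], [-0.92, 2.1], [0.06, 2.66], [-1.3, 4.44], [0, 2.69], [-3.02, 3.02]. Speed limits (rad/s): [2.22, 2.22, 2.79, 3.14, 3.14, 3.14].

### API

Orientations are given as [roll, pitch, yaw] about the fixed x, y, z axes, in that order (R = Rz(yaw) Ry(pitch) Rx(roll)).
In Python, from rig import * gives the robot as it stands.
- The arm moves only by the tool step_arm, never from a script. Its argument "motion" is a list of rows, each an object with "claw": the finger opening in mm, from 0 to 85.4; "delta_pos": the shift along the tool's x, y, z in mm, a list of three; "turn": the turn about the tool's z in rad. In form: [{"claw": claw, "delta_pos": [dx, dy, dz], "turn": turn}, ...]. A call has 1 to 8 rows; each row shifts and turns the commanded pose from where the row before left it, along the tool's axes as they then stand; what a row does not reach is not made up. A row lasts 1/12 s, in which the tool goes at most 41.7 mm and 7.16 degrees, less where a joint would pass 70% of its speed; a pose out of reach is approached as far as the arm can. A call is refused whole if a number of a shift passes 41.7 or a number of a turn 0.125, either way. A call with a gripper value outside its range is refused whole. The fingers move at their own pace and stop on an object; "force" is the grip in N (left out, the last holds). Time passes only in rows, so rows that do not move let the fingers close. It gives the time, the measured TCP pose, the force, the opening and the grip force at its end, in the units of the state.
- sense(): the state, without advancing time (a new reading comes with each control period).
- grab_frame(name): name is "scene" or "top" or "wrist"; returns a dict with "img" (384x512x3 uint8, red, green, blue), "vertical_fov" (degrees; the focal length in pixels is half the picture's height over the tangent of half this angle, whatever the lens; pixels are square), "cx", "cy" (the principal point, pixels), "R" (3x3) and "t" (3): a world point X has camera coordinates R X + t. Camera axes: x right, y down, z forward; pixel columns grow to the right and rows downward; lengths in mm; the calibration is good to about 2 mm. A picture is of the moment at which its call begins. There is no depth.
- sign_off(): hands the job in; it is judged then, once.
The state is a dict: "clock": time; "qpos": joint angles; "qvel": joint speeds; "joint_efforts": joint torques, N m; "eef_pos": TCP position; "tcp_rot": TCP orientation; "contact_force": force on the tool from outside, world axes, zero at the start; "wrist_torque": the same for the moment, N m; "opening": opening from 0.0 (shut) to 1.0 (fully open); "grasp_force": force on a finger pad.
Only numpy, scipy, OpenCV 4.12 (cv2) and the standard library are available. Lean on these libraries where they do the work, as an engineer would, in place of code of your own. Each camera call takes 0.05 s, during which the arm holds its last target. There are 200 camera calls.

## Working session

There is one attempt and no reset: what is moved stays moved. The work goes in short steps, Python scripts to look and compute and a tool call to move; the robot and the scene stay as the last step left them, time stands still between calls to the robot, and variables do not carry over. Pictures are saved under pics/ and viewed, at most 10 in all, crops included, and the job is handed in when it is done.

Besides the shell and the picture viewer there is one more tool, called after ">>>" as name(argument=value, ...) on one line, values as JSON. step_arm: Moves the arm, as the interface text tells. Its arguments: {"type":"object","properties":{"motion":{"type":"array","items":{"type":"object","properties":{"claw":{"type":"number"},"delta_pos":{"type":"array","items":{"type":"number"}},"turn":{"type":"number"}}}},"force":{"type":"number"}},"required":["motion"]}

```bash
mkdir -p pics; ls; cat > h.py <<'E'
from rig import *
import numpy as np, cv2
def K(f):
    h=f["img"].shape[0]; return h/2/np.tan(np.radians(f["vertical_fov"])/2)
def save(f,n,box=None,s=1):
    im=f["img"][:,:,::-1]
    if box: im=im[box[1]:box[3],box[0]:box[2]]
    cv2.imwrite("pics/"+n+".png",cv2.resize(im,None,fx=s,fy=s,interpolation=cv2.INTER_CUBIC))
def ray(f,u,v):
    d=np.array([(u-f["cx"])/K(f),(v-f["cy"])/K(f),1.]);R=np.array(f["R"]);t=np.array(f["t"])
    return -R.T@t,R.T@d
def onz(f,u,v,z):
    c,d=ray(f,u,v);return c+d*(z-c[2])/d[2]
def proj(f,X):
    p=np.array(f["R"])@np.array(X)+np.array(f["t"]);return p[:2]/p[2]*K(f)+[f["cx"],f["cy"]]
E
python3 - <<'E'
from h import *
print(sense())
ims=[]
for n in("scene","top","wrist"):
    f=grab_frame(n);np.save("pics/"+n+".npy",f,allow_pickle=True);save(f,n,None,1.5);print(n,f["vertical_fov"],-np.array(f["R"]).T@f["t"],np.array(f["R"]).round(2).tolist())
E
```

```text
pics
{'clock': 0.0, 'qpos': array([ 1.29961312e+00,  3.53613253e-01,  1.63411808e+00, -2.15026513e-05,
        1.15518824e+00, -2.39174800e-03]), 'qvel': array([ 2.77012990e-06,  7.58894067e-04,  2.87390831e-03,  7.38952601e-04,
       -7.40649256e-04,  3.58657357e-04]), 'joint_efforts': array([-4.41734264e-04, -6.05259919e+01, -3.42072093e+01, -1.92462112e-04,
        9.37500241e-03,  3.32931097e-05]), 'eef_pos': array([165.8508619 , 602.0894702 , 211.59035406]), 'tcp_rot': array([-3.14026569e+00,  1.64869148e-05,  2.87280990e+00]), 'contact_force': array([0.45441739, 0.66094076, 0.14809103]), 'wrist_torque': array([ 0.07835456,  0.06299957, -0.01835782]), 'grasp_force': 0.0, 'opening': 0.9999439275481489}
scene 57.75755458005033 [ -6.75247237 547.27085903 598.3763198 ] [[-0.79, -0.61, 0.02], [-0.36, 0.44, -0.82], [0.5, -0.66, -0.57]]
top 57.5335615989018 [342.22385695  12.48028233 934.63451962] [[0.01, -1.0, 0.04], [-1.0, -0.01, -0.07], [0.07, -0.04, -1.0]]
wrist 58.54668807486263 [ 89.90534137 623.4829082  372.72177708] [[0.27, 0.96, 0.0], [0.92, -0.25, 0.31], [0.3, -0.08, -0.95]]
```

View pics/top.png

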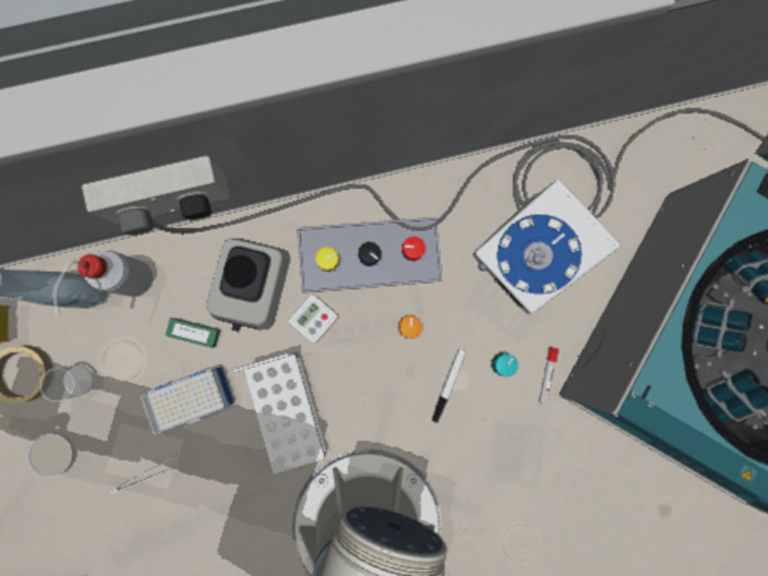

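View pics/scene.png

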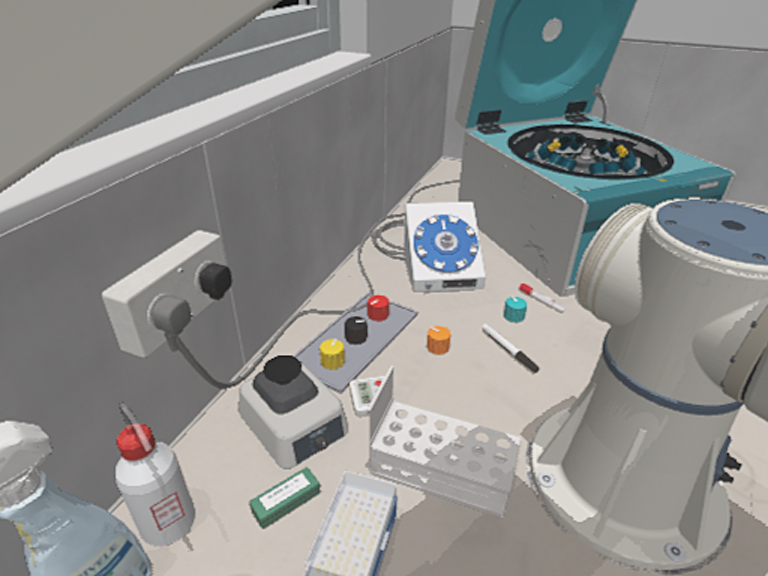

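The top view, in 1.5x pixels, shows the tray with the yellow (327,258), black (370,253) and red (413,247) knobs. The wheel hub is near (538,256), the timer at (313,318) and the slide box at (192,332). The orange (410,326) and teal (506,364) knobs on the bench are look-alikes: the wrong colours, and not in the tray. The red knob in the tray is the one meant. The bottle cap at (91,266) is red too, but it isn't a knob.

```bash
python3 - <<'E'
from h import *
T=np.load("pics/top.npy",allow_pickle=True).item();S=np.load("pics/scene.npy",allow_pickle=True).item()
def c(f,b,s):
    return cv2.resize(f["img"][b[1]:b[3],b[0]:b[2],::-1],None,fx=s,fy=s,interpolation=cv2.INTER_CUBIC)
a=c(T,(310,115,420,215),3.6);b=c(S,(265,130,335,200),5.14)[:360]
r1=np.hstack([a[:360],b]);
t=c(T,(195,140,300,200),3.6);u=c(S,(195,185,285,265),2.7)
out=np.zeros((600,800,3),np.uint8);out[:360,:min(800,r1.shape[1])]=r1[:,:800]
out[365:365+t.shape[0],:t.shape[1]]=t;out[365:365+u.shape[0],400:400+u.shape[1]]=u
cv2.imwrite("pics/comp.png",out)
E
```

```text
(no output)
```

View pics/comp.png

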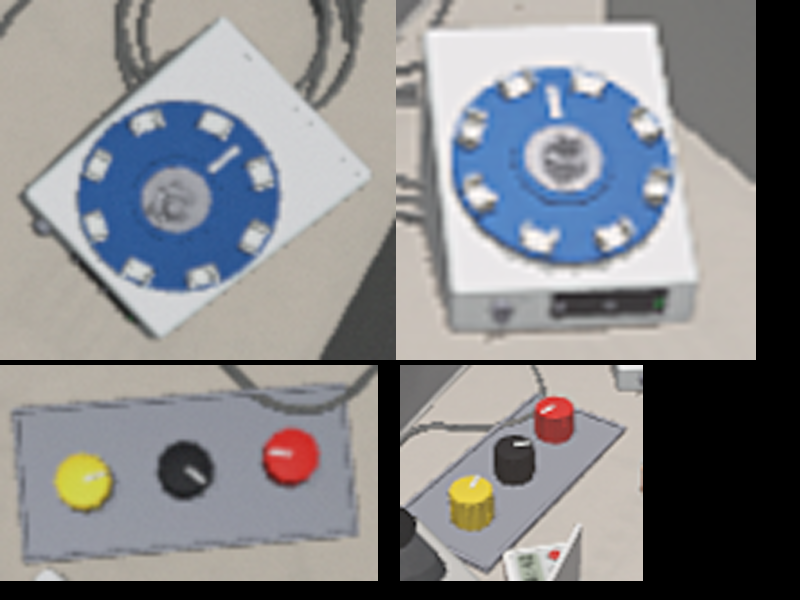

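```bash
cat > fit.py <<'E'
from h import *
from scipy.optimize import least_squares
T=np.load("pics/top.npy",allow_pickle=True).item();S=np.load("pics/scene.npy",allow_pickle=True).item()
def blob(f,m,box):
    k=np.zeros(m.shape,np.uint8);k[box[1]:box[3],box[0]:box[2]]=m[box[1]:box[3],box[0]:box[2]]
    n,l,s,c=cv2.connectedComponentsWithStats(k);i=1+np.argmax(s[1:,4]);return (l==i).astype(np.uint8)
hull=[]
for f,b in((T,(310,115,420,215)),(S,(265,130,335,200))):
    I=f["img"].astype(int);m=((I[:,:,2]>I[:,:,0]+50)).astype(np.uint8)
    h=cv2.convexHull(cv2.findContours(blob(f,m,b),0,1)[0][0])
    e=cv2.fitEllipse(h);hull.append(e);print(e)
def wheelR(yaw):
    from scipy.spatial.transform import Rotation as Ro
    # x up slope = (cos30 u, sin30); z out
    u=np.array([np.cos(yaw),np.sin(yaw)]);x=np.r_[u*np.cos(np.pi/6),.5];z=np.r_[-u*.5,np.cos(np.pi/6)]
    return np.c_[x,np.cross(z,x),z]
th=np.linspace(0,2*np.pi,72)[:-1]
def ell(f,c,R,r,zz):
    P=np.array([proj(f,c+R@[r*np.cos(a),r*np.sin(a),zz]) for a in th]);return P
def res(p):
    R=wheelR(p[3]);o=[]
    for f,e in((T,hull[0]),(S,hull[1])):
        (cx,cy),(a,b),g=e;g=np.radians(g);P=ell(f,p[:3],R,68,-4)-[cx,cy]
        q=P@np.array([[np.cos(g),-np.sin(g)],[np.sin(g),np.cos(g)]])
        o.append((np.hypot(q[:,0]/((a+0)/2),q[:,1]/((b+0)/2))-1)*a/2)
    return np.concatenate(o+[[(p[2]-83)*.5]])
s=least_squares(res,[*onz(T,538/1.5,256/1.5,83)[:2],83,-.7]);print("wheel",s.x,np.sqrt(np.mean(s.fun**2)))
# mark: line from axis to mark
c=s.x[:3]
for f,p in((T,(310+225/3.6,115+157/3.6)),(S,(265+555/5.14-396/5.14,130+102/5.14))):
    print("mark",p,proj(f,c+wheelR(s.x[3])@[41,0,-4]))
print("hub T",proj(T,c),"S",proj(S,c))
# knobs
for n,(u,v),(du,dv),sv in(("yellow",(195+84/3.6,140+117/3.6),(20,-7),(472,488)),("black",(195+186/3.6,140+105/3.6),(19,14),(515,445)),("red",(195+291/3.6,140+92/3.6),(-26,-4),(554,405))):
    a=onz(T,u,v,39);b=onz(T,u+du/3.6,v+dv/3.6,39);cS=onz(S,195+(sv[0]-400)/2.7,185+(sv[1]-365)/2.7,39)
    d=b-a;print(n,a.round(1),"line deg",np.degrees(np.arctan2(d[1],d[0])).round(1),"scene",cS.round(1))
for p in((12,410),(345,388),(357,535),(25,562)):print("tray",onz(T,195+p[0]/3.6,140+(p[1]-365)/3.6,8).round(0))
E
python3 fit.py
```

```text
((359.21478271484375, 169.01898193359375), (52.301143646240234, 55.26737976074219), 83.78443145751953)
((296.7803649902344, 161.7197723388672), (37.0283317565918, 43.27249526977539), 106.21477508544922)
wheel [ 462.08703891 -276.89881273   82.065569     -0.6916305 ] 0.43676561633388056
mark (372.5, 158.61111111111111) [370.44188957 157.5536468 ]
mark (295.93385214007776, 149.8443579766537) [293.84634006 150.12760306]
hub T [358.59128354 170.05843818] S [297.16075234 160.64195528]
yellow [456.1  73.5  39. ] line deg -69.6 scene [455.5  74.8  39. ]
black [465.9   0.9  39. ] line deg -125.8 scene [466.2   1.5  39. ]
red [476.5 -74.5  39. ] line deg 82.1 scene [478.4 -74.8  39. ]
tray [513. 130.   8.]
tray [ 534. -118.    8.]
tray [ 424. -127.    8.]
tray [400. 118.   8.]
```

```bash
cat > plan.py <<'E'
from h import *
def plan(goal,yawdeg=None,step=36,st=None):
    """rows from the measured pose: shift rows (constant yaw), then turn rows"""
    s=sense();p=np.array(s["eef_pos"]);y=s["tcp_rot"][2]
    d=np.array(goal,float)-p
    loc=np.array([np.cos(y)*d[0]+np.sin(y)*d[1], np.sin(y)*d[0]-np.cos(y)*d[1], -d[2]])
    n=max(1,int(np.ceil(np.linalg.norm(loc)/step)))
    print("pos",p.round(1),"yaw",np.degrees(y).round(1),"| local",loc.round(1),"=",n,"x",(loc/n).round(1).tolist(),end=" ")
    if yawdeg is not None:
        t=-((yawdeg-np.degrees(y)+180)%360-180);t=np.radians(t);m=max(1,int(np.ceil(abs(t)/.12)));print("| turn",t.round(3),"=",m,"x",round(t/m,3),end="")
    print()
E
python3 - <<'E'
from plan import *
T=np.load("pics/top.npy",allow_pickle=True).item()
a=onz(T,310+28/3.6,115+188/3.6,35);b=onz(T,310+158/3.6,115+337/3.6,35);d=b-a;print(a,b,np.linalg.norm(d),"up az",np.degrees(np.arctan2(d[1],d[0]))+90)
plan([456,74,110],110)
E
```

```text
[ 474.47922662 -184.87830823   35.        ] [ 367.42356471 -279.43319822   35.        ] 142.83396643406172 up az -48.54805687226511
pos [165.9 602.2 211.7] yaw 164.6 | local [-420.  -432.2  101.7] = 17 x [-24.7, -25.4, 6.0] | turn 0.953 = 8 x 0.119
```

>>> step_arm(motion=[{"claw": 60,"delta_pos": [-24.7,-25.4,0],"turn": 0},{"claw": 60,"delta_pos": [-24.7,-25.4,0],"turn": 0},{"claw": 60,"delta_pos": [-24.7,-25.4,0],"turn": 0},{"claw": 60,"delta_pos": [-24.7,-25.4,0],"turn": 0},{"claw": 60,"delta_pos": [-24.7,-25.4,0],"turn": 0},{"claw": 60,"delta_pos": [-24.7,-25.4,0],"turn": 0},{"claw": 60,"delta_pos": [-24.7,-25.4,0],"turn": 0},{"claw": 60,"delta_pos": [-24.7,-25.4,0],"turn": 0}], force=30)

```text
clock: 0.82
eef_pos: [302.9, 352.5, 212.2]
tcp_rot: [-3.142, 0.0, 2.873]
contact_force: [-0.3, 0.7, -0.0]
opening: 0.704
grasp_force: 0.0
```

>>> step_arm(motion=[{"claw": 60,"delta_pos": [-24.7,-25.4,0],"turn": 0},{"claw": 60,"delta_pos": [-24.7,-25.4,0],"turn": 0},{"claw": 60,"delta_pos": [-24.7,-25.4,0],"turn": 0},{"claw": 60,"delta_pos": [-24.7,-25.4,0],"turn": 0},{"claw": 60,"delta_pos": [-24.7,-25.4,0],"turn": 0},{"claw": 60,"delta_pos": [-24.7,-25.4,0],"turn": 0},{"claw": 60,"delta_pos": [-24.7,-25.4,20],"turn": 0},{"claw": 60,"delta_pos": [-24.7,-25.4,20],"turn": 0}])

```text
clock: 1.48
eef_pos: [440.6, 104.3, 172.8]
tcp_rot: [3.14, 0.003, 2.873]
contact_force: [0.5, 0.9, 0.7]
opening: 0.705
grasp_force: 0.0
```

>>> step_arm(motion=[{"claw": 60,"delta_pos": [-24.7,-25.4,20],"turn": 0.119},{"claw": 60,"delta_pos": [0,0,10],"turn": 0.119},{"claw": 60,"delta_pos": [0,0,10],"turn": 0.119},{"claw": 60,"delta_pos": [0,0,10],"turn": 0.119},{"claw": 60,"delta_pos": [0,0,5],"turn": 0.119},{"claw": 60,"delta_pos": [0,0,5],"turn": 0.119},{"claw": 60,"delta_pos": [0,0,0],"turn": 0.119},{"claw": 60,"delta_pos": [0,0,0],"turn": 0.119}])

```text
clock: 2.15
eef_pos: [455.7, 74.7, 111.7]
tcp_rot: [-3.14, -0.0, 1.915]
contact_force: [1.1, 0.7, -0.9]
opening: 0.704
grasp_force: 0.0
```

```bash
python3 - <<'E'
from plan import *
f=grab_frame("wrist");np.save("pics/w1.npy",f,allow_pickle=True)
save(f,"w1",None,1.5)
s=sense();print(s["eef_pos"],s["tcp_rot"],s["qpos"],s["clock"]);print(proj(f,[456,74,39]),proj(f,[466,1,39]))
E
```

```text
[455.84254743  74.6626146  111.9423135 ] [-3.14080915e+00 -1.64471555e-04  1.90610835e+00] [ 1.59082232e-01  2.35233439e-01  2.06430650e+00  3.28991698e-05
  8.42852918e-01 -1.76251756e-01] 2.2
[258.45745903 199.07652031] [239.28173449 285.77136251]
```

View pics/w1.png

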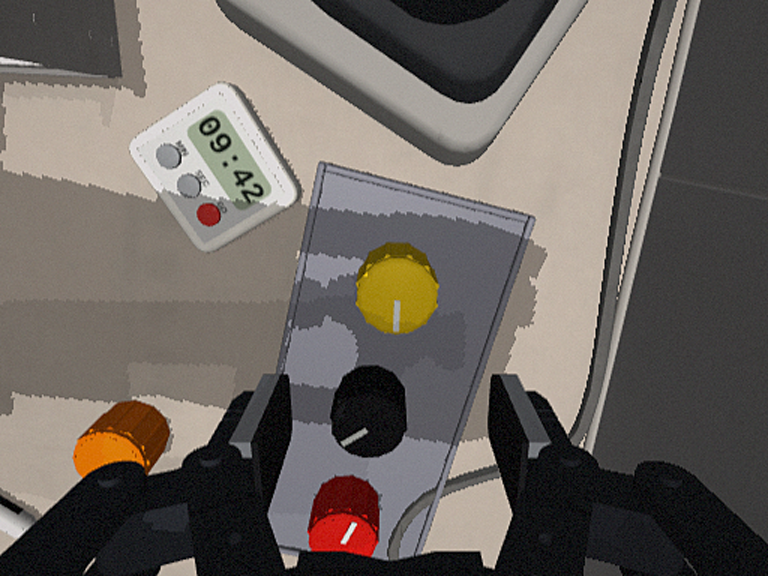

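The wrist view shows the yellow knob's top centred at about (397,293), with its line running to (397,332). The black knob's line runs from about (368,428) to (342,444). The red one's is at about (348,533). The fingers stand clear of all of them.

```bash
python3 - <<'E'
from plan import *
f=np.load("pics/w1.npy",allow_pickle=True).item()
for n,c,a,b in(("y",(397,294),(397,301),(397,332)),("b",(369,420),(367,430),(342,444)),("r",(344,527),(355,523),(343,544))):
    C,A,B=[onz(f,p[0]/1.5,p[1]/1.5,39) for p in(c,a,b)]
    d=B-A;print(n,C.round(1),np.degrees(np.arctan2(d[1],d[0])).round(1))
I=f["img"].astype(int);print(I[195,265])
C=onz(f,397/1.5,294/1.5,39);plan([(C[0]+456)/2,(C[1]+74)/2,60],110)
E
```

```text
y [459.4  77.7  39. ] -70.1
b [469.3   7.7  39. ] -127.7
r [478.5 -62.3  39. ] -96.2
[169 139  13]
pos [455.8  74.7 111.9] yaw 109.2 | local [ 0.5  2.2 51.9] = 2 x [0.3, 1.1, 26.0] | turn -0.014 = 1 x -0.014
```

>>> step_arm(motion=[{"claw": 60,"delta_pos": [0,1.5,35],"turn": -0.014},{"claw": 60,"delta_pos": [0,0,35],"turn": 0},{"claw": 60,"delta_pos": [0,0,20],"turn": 0},{"claw": 60,"delta_pos": [0,0,5],"turn": 0},{"claw": 35,"delta_pos": [0,0,0],"turn": 0},{"claw": 35,"delta_pos": [0,0,0],"turn": 0},{"claw": 35,"delta_pos": [0,0,0],"turn": 0},{"claw": 35,"delta_pos": [0,0,0],"turn": 0}], force=30)

```text
clock: 2.87
eef_pos: [458.6, 75.4, 18.6]
tcp_rot: [3.139, 0.0, 1.935]
contact_force: [-0.8, -0.7, 0.3]
opening: 0.408
grasp_force: 0.2
```

>>> step_arm(motion=[{"claw": 35,"delta_pos": [0,0,0],"turn": 0},{"claw": 35,"delta_pos": [0,0,0],"turn": 0},{"claw": 35,"delta_pos": [0,0,-15],"turn": 0},{"claw": 35,"delta_pos": [0,0,-25],"turn": 0},{"claw": 35,"delta_pos": [0,0,-40],"turn": 0},{"claw": 35,"delta_pos": [0,0,-40],"turn": 0},{"claw": 35,"delta_pos": [0,0,-40],"turn": 0},{"claw": 35,"delta_pos": [0,0,-20],"turn": 0}])

```text
clock: 3.53
eef_pos: [459.3, 75.6, 202.3]
tcp_rot: [3.136, 0.001, 1.935]
contact_force: [0.7, 0.1, -0.5]
opening: 0.414
grasp_force: 0.0
```

```bash
python3 - <<'E'
from plan import *
u=np.array([np.cos(np.radians(-48.5)),np.sin(np.radians(-48.5))])
c=np.array([462.1,-276.9,82.5]);q=np.r_[u*np.cos(np.pi/6),.5];print(c+90*q)
s=sense();print(s["opening"]*85.4,s["grasp_force"],s["clock"])
plan([*(c+90*q)[:2],190],131.5)
E
```

```text
[ 513.74612153 -335.27532125  127.5       ]
35.35003996409048 0.0 3.5333
pos [459.3  75.6 202.3] yaw 110.9 | local [-403.3  -95.4   12.3] = 12 x [-33.6, -8.0, 1.0] | turn -0.36 = 4 x -0.09
```

```bash
python3 - <<'E'
from plan import *
f=grab_frame("wrist");np.save("pics/w2.npy",f,allow_pickle=True)
save(f,"w2",None,1.2)
E
```

```text
(no output)
```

View pics/w2.png

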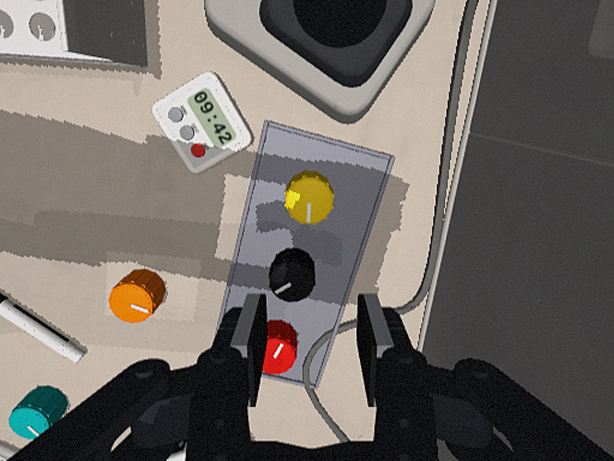

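```bash
python3 - <<'E'
from plan import *
f=np.load("pics/w2.npy",allow_pickle=True).item()
s=sense();e=s["eef_pos"];print(e, "tcp px*1.2",proj(f,e)*1.2, "knob",onz(f,309/1.2,197/1.2,39), "pred px*1.2",proj(f,[457,75,39])*1.2)
print("black",onz(f,292/1.2,275/1.2,39),"red",onz(f,278/1.2,348/1.2,39))
y=s["tcp_rot"][2]
ty=np.array([np.sin(y),-np.cos(y),0])
for k in(-20,20):
  for h in(0,-8,11):print(k,h,(proj(f,np.array(e)+k*ty+[0,0,h])*1.2).round(0))
E
```

```text
[460.84032949  75.78257656 204.37416245] tcp px*1.2 [312.96823828 294.76561795] knob [457.92198442  79.08077344  39.        ] pred px*1.2 [306.15211048 201.2119973 ]
black [468.51814555   9.80476998  39.        ] red [481.37380047 -62.95602061  39.        ]
-20 0 [266. 295.]
-20 -8 [268. 287.]
-20 11 [264. 307.]
20 0 [360. 295.]
20 -8 [358. 286.]
20 11 [363. 307.]
```

The real gap at command 35 is about 39 mm, so the fingers only just met the knob and never gripped it. I'll retry lower, closing further.

```bash
python3 - <<'E'
from plan import *
plan([457.5,76.5,10],110)
E
```

```text
pos [460.8  75.8 204.4] yaw 110.9 | local [  1.9  -2.9 194.4] = 6 x [0.3, -0.5, 32.4] | turn 0.015 = 1 x 0.015
```

>>> step_arm(motion=[{"claw": 60,"delta_pos": [1.9,-2.9,30],"turn": 0.015},{"claw": 60,"delta_pos": [0,0,40],"turn": 0},{"claw": 60,"delta_pos": [0,0,40],"turn": 0},{"claw": 60,"delta_pos": [0,0,40],"turn": 0},{"claw": 60,"delta_pos": [0,0,30],"turn": 0},{"claw": 60,"delta_pos": [0,0,14],"turn": 0},{"claw": 60,"delta_pos": [0,0,0],"turn": 0},{"claw": 5,"delta_pos": [0,0,0],"turn": 0}], force=30)

```text
clock: 4.25
eef_pos: [453.6, 75.9, 2.9]
tcp_rot: [-3.14, -0.0, 1.92]
contact_force: [-0.1, 0.5, 0.3]
opening: 0.575
grasp_force: 0.0
```

>>> step_arm(motion=[{"claw": 5,"delta_pos": [0,0,0],"turn": 0},{"claw": 5,"delta_pos": [0,0,0],"turn": 0},{"claw": 5,"delta_pos": [0,0,0],"turn": 0},{"claw": 5,"delta_pos": [0,0,0],"turn": 0},{"claw": 5,"delta_pos": [0,0,0],"turn": 0}])

```text
clock: 4.67
eef_pos: [455.0, 76.1, 4.3]
tcp_rot: [3.14, 0.0, 1.92]
contact_force: [-0.4, -0.5, 8.4]
opening: 0.447
grasp_force: 31.0
```

>>> step_arm(motion=[{"claw": 60,"delta_pos": [0,0,0],"turn": 0},{"claw": 60,"delta_pos": [0,0,0],"turn": 0},{"claw": 60,"delta_pos": [2,0,-7],"turn": 0},{"claw": 5,"delta_pos": [0,0,0],"turn": 0},{"claw": 5,"delta_pos": [0,0,0],"turn": 0},{"claw": 5,"delta_pos": [0,0,0],"turn": 0},{"claw": 5,"delta_pos": [0,0,0],"turn": 0},{"claw": 5,"delta_pos": [0,0,0],"turn": 0}], force=30)

```text
clock: 5.33
eef_pos: [453.9, 78.1, 11.0]
tcp_rot: [3.141, 0.0, 1.92]
contact_force: [-2.3, 1.1, 12.9]
opening: 0.442
grasp_force: 28.6
```

>>> step_arm(motion=[{"claw": 5,"delta_pos": [0,0,-20],"turn": 0},{"claw": 5,"delta_pos": [0,0,-40],"turn": 0},{"claw": 5,"delta_pos": [0,0,-40],"turn": 0},{"claw": 5,"delta_pos": [0,0,-40],"turn": 0},{"claw": 5,"delta_pos": [0,0,-30],"turn": 0},{"claw": 5,"delta_pos": [0,0,0],"turn": 0},{"claw": 5,"delta_pos": [0,0,0],"turn": 0},{"claw": 5,"delta_pos": [0,0,0],"turn": 0}])

```text
clock: 6.0
eef_pos: [452.8, 77.8, 179.5]
tcp_rot: [-3.141, -0.0, 1.92]
contact_force: [-1.0, 0.3, -1.1]
opening: 0.441
grasp_force: 30.8
```

```bash
python3 - <<'E'
from plan import *
f=grab_frame("wrist");np.save("pics/w3.npy",f,allow_pickle=True)
save(f,"w3",(130,180,400,384),2.5)
s=sense();print(s["grasp_force"],s["opening"])
plan([513.7,-335.3,181],131.5)
E
```

```text
30.749793096038047 0.4426128925934496
pos [452.3  77.7 178.9] yaw 110.0 | local [-409.1  -83.6   -2.1] = 12 x [-34.1, -7.0, -0.2] | turn -0.375 = 4 x -0.094
```

View pics/w3.png

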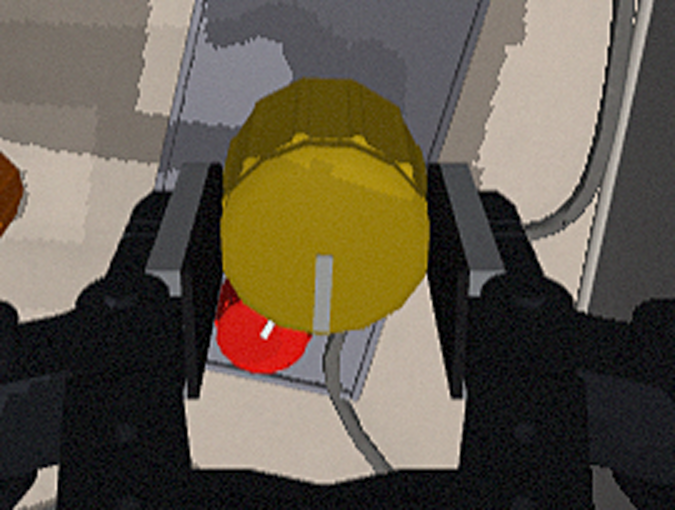

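The yellow knob is gripped upright, with its line along tool -x as wanted. Next I'll check its offset in the grip, then carry it to the free strip at the back of the casing's slope. Pressing it there should pivot it 30° in the pads.

```bash
python3 - <<'E'
from plan import *
f=np.load("pics/w3.npy",allow_pickle=True).item()
e=np.array([452.3,77.7,178.9])
k=onz(f,130+325/2.5,180+236/2.5,178.9+28.5);y=np.radians(110);d=k-e
print("knob off tool x,y",d[0]*np.cos(y)+d[1]*np.sin(y),d[0]*np.sin(y)-d[1]*np.cos(y),k)
plan([512.7,-334.1,181],131.5)
T=np.load("pics/top.npy",allow_pickle=True).item();print("wall",onz(T,380,95,0),onz(T,380,70,0))
E
```

```text
knob off tool x,y -1.5696154300389313 1.592317778567213 [454.33312936  76.76964872 207.4       ]
pos [452.3  77.7 178.9] yaw 110.0 | local [-407.6  -84.1   -2.1] = 12 x [-34.0, -7.0, -0.2] | turn -0.375 = 4 x -0.094
wall [ 684.39130691 -367.11448034    0.        ] [ 755.70527322 -368.15144587    0.        ]
```

>>> step_arm(motion=[{"claw": 5,"delta_pos": [-34,-7,0],"turn": 0},{"claw": 5,"delta_pos": [-34,-7,0],"turn": 0},{"claw": 5,"delta_pos": [-34,-7,0],"turn": 0},{"claw": 5,"delta_pos": [-34,-7,0],"turn": 0},{"claw": 5,"delta_pos": [-34,-7,0],"turn": 0},{"claw": 5,"delta_pos": [-34,-7,0],"turn": 0},{"claw": 5,"delta_pos": [-34,-7,0],"turn": 0},{"claw": 5,"delta_pos": [-34,-7,0],"turn": 0}])

```text
clock: 6.72
eef_pos: [492.6, -198.2, 178.1]
tcp_rot: [-3.139, -0.003, 1.92]
contact_force: [0.4, 0.3, -0.5]
opening: 0.437
grasp_force: 30.7
```

>>> step_arm(motion=[{"claw": 5,"delta_pos": [-34,-7,0],"turn": 0},{"claw": 5,"delta_pos": [-34,-7,0],"turn": 0},{"claw": 5,"delta_pos": [-34,-7,0],"turn": 0},{"claw": 5,"delta_pos": [-34,-7,0],"turn": -0.094},{"claw": 5,"delta_pos": [0,0,0],"turn": -0.094},{"claw": 5,"delta_pos": [0,0,0],"turn": -0.094},{"claw": 5,"delta_pos": [0,0,0],"turn": -0.094},{"claw": 5,"delta_pos": [0,0,0],"turn": 0}])

```text
clock: 7.38
eef_pos: [512.9, -333.9, 177.6]
tcp_rot: [-3.14, -0.004, 2.299]
contact_force: [-0.3, 0.6, -0.4]
opening: 0.436
grasp_force: 30.7
```

>>> step_arm(motion=[{"claw": 5,"delta_pos": [0,0,0],"turn": 0},{"claw": 5,"delta_pos": [0,0,0],"turn": 0},{"claw": 5,"delta_pos": [0,0,0],"turn": 0}])

```text
clock: 7.63
eef_pos: [513.8, -333.9, 179.6]
tcp_rot: [-3.141, -0.001, 2.294]
contact_force: [0.1, -0.4, 0.2]
opening: 0.438
grasp_force: 30.7
```

```bash
python3 - <<'E'
from plan import *
f=grab_frame("wrist");np.save("pics/w4.npy",f,allow_pickle=True)
save(f,"w4",None,1.5)
plan([512.7,-334.1,122],131.5)
print(proj(f,[462.1,-276.9,82.5])*1.5)
E
```

```text
pos [ 514.  -334.   179.9] yaw 131.5 | local [ 0.7 -1.  57.9] = 2 x [0.4, -0.5, 28.9] | turn -0.001 = 1 x -0.001
[385.18996633 128.22351052]
```

View pics/w4.png

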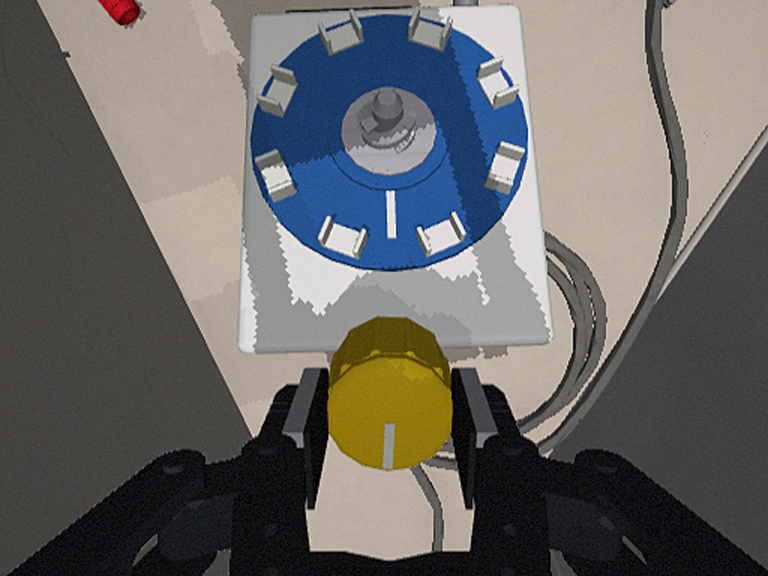

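The view is clear: the washer centre is at (390,131) and the mark runs vertically at (391,190–238), so the yaw is right. The knob is at (390,405), short of the casing's back edge at row 350. Before pressing, I'll refine the hub position from this view.

```bash
cat >> fit.py <<'E'
W=np.load("pics/w4.npy",allow_pickle=True).item()
I=W["img"].astype(int);m=((I[:,:,2]>I[:,:,0]*1.8+15)).astype(np.uint8)
h=cv2.convexHull(cv2.findContours(blob(W,m,(160,0,360,185)),0,1)[0][0]);e3=cv2.fitEllipse(h);print("W ell*1.5",np.array(e3[0])*1.5,e3)
def res1(p,f,e):
    R=wheelR(np.radians(-48.5));(cx,cy),(a,b),g=e;g=np.radians(g);P=ell(f,p[:3],R,68,-4)-[cx,cy]
    q=P@np.array([[np.cos(g),-np.sin(g)],[np.sin(g),np.cos(g)]])
    return (np.hypot(q[:,0]/(a/2),q[:,1]/(b/2))-1)*a/2
for name,v in(("T",[(T,hull[0])]),("S",[(S,hull[1])]),("W",[(W,e3)]),("all",[(T,hull[0]),(S,hull[1]),(W,e3)])):
    s=least_squares(lambda p:np.concatenate([res1(p,f,e) for f,e in v]+[[(p[2]-83)*3]]),[462,-277,83]);print(name,s.x.round(1),np.sqrt(np.mean(s.fun**2)).round(2),proj(W,s.x)*1.5)
print("TCP in W",proj(W,[514,-334,179.9])*1.5, "casing back edge",[ (onz(W,a/1.5,b/1.5,127)).round(1) for a,b in((241,350),(552,342))])
E
python3 fit.py | tail -6
```

```text
W ell*1.5 [388.69606018 142.21310806] ((259.1307067871094, 94.8087387084961), (170.36769104003906, 184.5096435546875), 86.90730285644531)
T [ 462.4 -276.    82.8] 0.64 [386.96033853 127.14462243]
S [ 462.4 -276.3   82.9] 0.42 [386.4091783  127.68566872]
W [ 464.2 -276.7   82.1] 0.58 [388.67004547 130.8973619 ]
all [ 464.  -276.7   81.9] 0.61 [388.3670158  130.68743836]
TCP in W [387.18294632 364.79188904] casing back edge [array([ 476.3, -392. ,  127. ]), array([ 579.5, -295.9,  127. ])]
```

>>> step_arm(motion=[{"claw": 5,"delta_pos": [6.2,0.7,15],"turn": 0},{"claw": 5,"delta_pos": [0,0,20],"turn": 0},{"claw": 5,"delta_pos": [0,0,12],"turn": 0},{"claw": 5,"delta_pos": [0,0,3],"turn": 0},{"claw": 5,"delta_pos": [0,0,2],"turn": 0},{"claw": 5,"delta_pos": [0,0,2],"turn": 0}])

```text
clock: 8.18
eef_pos: [509.1, -327.5, 127.8]
tcp_rot: [-3.141, -0.004, 2.295]
contact_force: [-13.1, 11.8, 30.8]
opening: 0.438
grasp_force: 36.9
```

>>> step_arm(motion=[{"claw": 5,"delta_pos": [0,0,1],"turn": 0},{"claw": 5,"delta_pos": [0,0,1],"turn": 0},{"claw": 5,"delta_pos": [0,0,1],"turn": 0}])

```text
clock: 8.43
eef_pos: [508.6, -326.9, 125.1]
tcp_rot: [-3.141, -0.005, 2.295]
contact_force: [-15.3, 13.8, 28.5]
opening: 0.438
grasp_force: 39.3
```

>>> step_arm(motion=[{"claw": 5,"delta_pos": [0,0,1],"turn": 0},{"claw": 5,"delta_pos": [0,0,1],"turn": 0},{"claw": 5,"delta_pos": [0,0,1],"turn": 0}])

```text
clock: 8.68
eef_pos: [508.3, -326.8, 121.8]
tcp_rot: [-3.141, -0.006, 2.295]
contact_force: [-15.1, 12.8, 32.7]
opening: 0.439
grasp_force: 43.2
```

```bash
python3 - <<'E'
from plan import *
f=grab_frame("wrist");np.save("pics/w5.npy",f,allow_pickle=True)
g=grab_frame("scene")
a=cv2.resize(f["img"][150:384,150:370,::-1],None,fx=1.9,fy=1.9,interpolation=cv2.INTER_CUBIC)
b=cv2.resize(g["img"][100:220,250:340,::-1],None,fx=3.7,fy=3.7,interpolation=cv2.INTER_CUBIC)
o=np.zeros((450,800,3),np.uint8);o[:a.shape[0],:a.shape[1]]=a;o[:b.shape[0],430:430+b.shape[1]]=b
cv2.imwrite("pics/w5.png",o)
s=sense();print(s["eef_pos"],s["contact_force"],s["wrist_torque"])
E
```

```text
[ 508.33300872 -326.85947991  121.93102606] [-14.19335878  12.9227547   27.04525585] [ 2.08272304  2.22714933 -0.06129762]
```

View pics/w5.png

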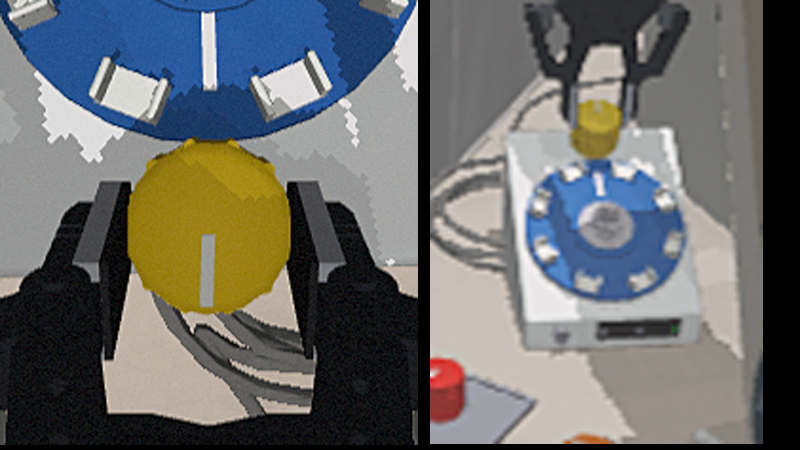

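The wrist view (left) shows the knob's top face turned towards the camera, so it has pivoted most of the way. I'll press a little more to bring it flush.

>>> step_arm(motion=[{"claw": 5,"delta_pos": [0,0,1],"turn": 0},{"claw": 5,"delta_pos": [0,0,1],"turn": 0},{"claw": 5,"delta_pos": [0,0,0],"turn": 0}])

```text
clock: 9.03
eef_pos: [508.8, -327.2, 121.0]
tcp_rot: [-3.141, -0.004, 2.295]
contact_force: [-15.2, 12.9, 34.4]
opening: 0.439
grasp_force: 44.8
```

>>> step_arm(motion=[{"claw": 5,"delta_pos": [0,0,1],"turn": 0},{"claw": 5,"delta_pos": [0,0,0],"turn": 0}])

```text
clock: 9.2
eef_pos: [509.3, -327.8, 120.3]
tcp_rot: [-3.141, -0.003, 2.295]
contact_force: [-15.2, 11.4, 34.8]
opening: 0.439
grasp_force: 46.2
```

>>> step_arm(motion=[{"claw": 5,"delta_pos": [0,0,1],"turn": 0},{"claw": 5,"delta_pos": [0,0,0.5],"turn": 0},{"claw": 5,"delta_pos": [0,0,0],"turn": 0}])

```text
clock: 9.45
eef_pos: [509.5, -328.0, 119.9]
tcp_rot: [-3.141, -0.002, 2.295]
contact_force: [-16.8, 13.1, 44.4]
opening: 0.444
grasp_force: 47.7
```

>>> step_arm(motion=[{"claw": 5,"delta_pos": [0,0,1],"turn": 0},{"claw": 5,"delta_pos": [0,0,0],"turn": 0}])

```text
clock: 9.62
eef_pos: [510.1, -328.7, 118.9]
tcp_rot: [3.142, -0.0, 2.295]
contact_force: [-15.0, 10.0, 41.1]
opening: 0.438
grasp_force: 49.4
```

```bash
python3 - <<'E'
from plan import *
f=grab_frame("wrist");np.save("pics/w6.npy",f,allow_pickle=True)
s=sense();e=np.array(s["eef_pos"]);print(e,s["contact_force"])
# fit yellow top ellipse
I=f["img"].astype(int);m=((I[:,:,0]>I[:,:,2]*2+30)&(I[:,:,1]>90)).astype(np.uint8)
n,l,st,c=cv2.connectedComponentsWithStats(m);i=1+np.argmax(st[1:,4]);print(st[i],c[i])
# predicted outline of top/bottom for tilts
u=np.array([np.cos(np.radians(-48.5)),np.sin(np.radians(-48.5)),0]);w=np.cross([0,0,1],u)
for t in(15,20,25,30,35):
    t=np.radians(t);n_=-u*np.sin(t)+np.array([0,0,np.cos(t)]);x=u*np.cos(t)+np.array([0,0,np.sin(t)])
    piv=e+[0,0,17.5]
    top=np.array([proj(f,piv+11*n_+19.8*(np.cos(a)*x+np.sin(a)*w)) for a in np.linspace(0,6.28,40)])
    bot=np.array([proj(f,piv-24*n_+19.8*(np.cos(a)*x+np.sin(a)*w)) for a in np.linspace(0,6.28,40)])
    print(np.degrees(t).round(),"top rows",top[:,1].min().round(1),top[:,1].max().round(1),"bot min",bot[:,1].min().round(1),"cols",top[:,0].min().round(1),top[:,0].max().round(1))
E
```

```text
[ 510.15337834 -328.67761108  118.9670577 ] [-14.65376534  11.77981184  40.17606918]
[ 216  219   88   95 6247] [259.48007043 265.35328958]
15.0 top rows 220.6 309.7 bot min 212.0 cols 212.7 303.0
20.0 top rows 218.0 308.9 bot min 215.7 cols 212.7 303.0
25.0 top rows 215.9 307.6 bot min 219.6 cols 212.8 303.0
30.0 top rows 214.2 305.9 bot min 223.6 cols 212.8 302.9
35.0 top rows 212.8 303.8 bot min 227.9 cols 212.9 302.8
```

```bash
python3 - <<'E'
from plan import *
f=np.load("pics/w6.npy",allow_pickle=True).item()
save(f,"w6",(160,170,360,340),3.5)
E
```

```text
(no output)
```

View pics/w6.png

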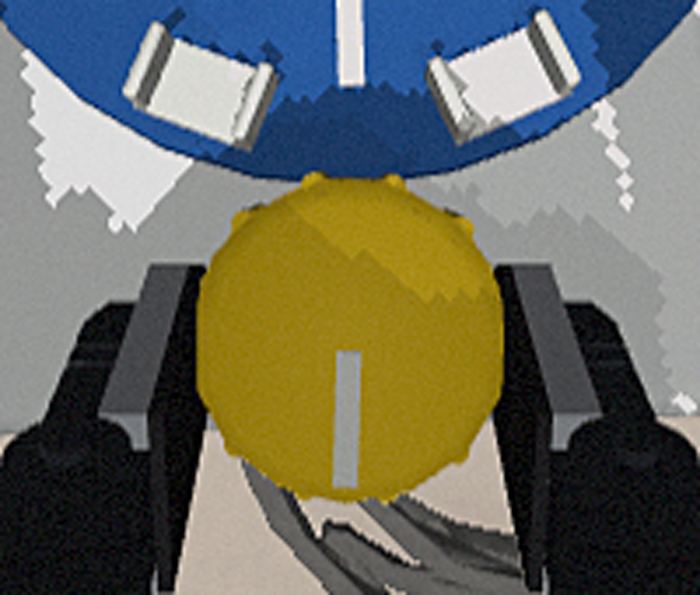

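The knob is now face-on to the camera, with its corner ridges visible all round, so the tilt is close to 30°. I'll lift it off and line it up over the spindle.

>>> step_arm(motion=[{"claw": 5,"delta_pos": [4,0,-7],"turn": 0},{"claw": 5,"delta_pos": [13,0,-22],"turn": 0},{"claw": 5,"delta_pos": [13,0,-23],"turn": 0},{"claw": 5,"delta_pos": [26,-0.3,15],"turn": 0},{"claw": 5,"delta_pos": [26,-0.3,15],"turn": 0},{"claw": 5,"delta_pos": [0,0,0],"turn": 0},{"claw": 5,"delta_pos": [0,0,0],"turn": 0},{"claw": 5,"delta_pos": [0,0,0],"turn": 0}])

```text
clock: 10.33
eef_pos: [456.5, -268.6, 137.2]
tcp_rot: [3.141, 0.001, 2.296]
contact_force: [0.8, 0.1, -0.8]
opening: 0.436
grasp_force: 45.2
```

```bash
cat > tgt.py <<'E'
from plan import *
C=np.array([464.2,-276.7,82.6]);D=np.array([-.663,.749,0]);TY=np.array([.749,.663,0]);N=.5*D+[0,0,.866]
def tgt(h,off,x=0,y=0):
    X=-.866*D+[0,0,.5]
    return C+h*N+x*X+y*TY-(off[0]*D+off[1]*TY+off[2]*np.array([0,0,1]))
E
python3 - <<'E'
from tgt import *
off=(-14.4,.9,-1.9)
s=sense();print(s["contact_force"],s["grasp_force"])
plan(tgt(34,off),131.5);print(tgt(34,off))
f=grab_frame("wrist");np.save("pics/w7.npy",f,allow_pickle=True)
E
```

```text
[ 0.80812312  0.13228056 -0.75405301] 45.20034780493006
pos [ 456.5 -268.6  137.2] yaw 131.5 | local [20.2 -0.4 23.3] = 1 x [20.2, -0.4, 23.3] | turn 0.001 = 1 x 0.001
[ 442.7077 -253.7781  113.944 ]
```

>>> step_arm(motion=[{"claw": 5,"delta_pos": [20,-0.4,23],"turn": 0},{"claw": 5,"delta_pos": [0,0,0],"turn": 0},{"claw": 5,"delta_pos": [-2,0,3.5],"turn": 0},{"claw": 5,"delta_pos": [-2,0,3.5],"turn": 0},{"claw": 5,"delta_pos": [-1,0,1.7],"turn": 0},{"claw": 5,"delta_pos": [-1,0,1.7],"turn": 0},{"claw": 5,"delta_pos": [0,0,0],"turn": 0}])

```text
clock: 10.97
eef_pos: [446.7, -258.6, 103.4]
tcp_rot: [3.141, 0.001, 2.296]
contact_force: [0.3, 0.2, -1.1]
opening: 0.436
grasp_force: 45.2
```

```bash
python3 - <<'E'
from tgt import *
off=(-14.4,.9,-1.9)
s=sense();e=np.array(s["eef_pos"]);print(e,s["contact_force"],s["wrist_torque"])
d=e-tgt(0,off);X=-.866*D+[0,0,.5];print("wheel xyz of underside",d@X,d@TY,d@N)
f=grab_frame("wrist");np.save("pics/w8.npy",f,allow_pickle=True)
E
```

```text
[ 446.70565575 -258.57340639  103.4332145 ] [ 0.2622097   0.17195037 -1.12044468] [-0.00790693 -0.05087978  0.00663276]
wheel xyz of underside 0.14207275645838635 -0.18481927545783433 21.779844185961032
```

>>> step_arm(motion=[{"claw": 5,"delta_pos": [-1,0,1.7],"turn": 0},{"claw": 5,"delta_pos": [-1,0,1.7],"turn": 0},{"claw": 5,"delta_pos": [0,0,0],"turn": 0}])

```text
clock: 11.27
eef_pos: [447.7, -259.7, 99.9]
tcp_rot: [3.141, 0.001, 2.296]
contact_force: [0.9, -0.6, -0.0]
opening: 0.441
grasp_force: 45.3
```

>>> step_arm(motion=[{"claw": 5,"delta_pos": [-0.5,0,0.9],"turn": 0},{"claw": 5,"delta_pos": [-0.5,0,0.9],"turn": 0},{"claw": 5,"delta_pos": [0,0,0],"turn": 0}])

```text
clock: 11.52
eef_pos: [448.6, -260.5, 98.4]
tcp_rot: [3.141, 0.001, 2.296]
contact_force: [1.5, -0.7, 1.2]
opening: 0.437
grasp_force: 45.5
```

>>> step_arm(motion=[{"claw": 5,"delta_pos": [-0.5,0,0.9],"turn": 0},{"claw": 5,"delta_pos": [-0.5,0,0.9],"turn": 0},{"claw": 5,"delta_pos": [0,0,0],"turn": 0}])

```text
clock: 11.77
eef_pos: [449.1, -261.1, 97.1]
tcp_rot: [3.141, 0.001, 2.296]
contact_force: [-0.7, 0.8, 7.9]
opening: 0.44
grasp_force: 46.1
```

>>> step_arm(motion=[{"claw": 5,"delta_pos": [-0.5,0,0.9],"turn": 0},{"claw": 5,"delta_pos": [-0.5,0,0.9],"turn": 0},{"claw": 5,"delta_pos": [0,0,0],"turn": 0}])

```text
clock: 12.02
eef_pos: [450.6, -262.6, 94.9]
tcp_rot: [3.141, 0.003, 2.296]
contact_force: [4.3, -3.8, 2.0]
opening: 0.443
grasp_force: 45.4
```

```bash
cat >> tgt.py <<'E'
def rep(off=(-14.4,.9,-1.9)):
    s=sense();e=np.array(s["eef_pos"]);d=e-tgt(0,off);X=-.866*D+[0,0,.5]
    F=s["contact_force"];print("wheel xyz",(d@X).round(2),(d@TY).round(2),(d@N).round(2),"F xyz",(F@X).round(1),(F@TY).round(1),(F@N).round(1),"M",np.round(s["wrist_torque"],2),"yaw",np.degrees(s["tcp_rot"][2]).round(1),"grip",s["grasp_force"].round(0),(s["opening"]*85.4).round(1),s["clock"])
E
python3 -c "
from tgt import *
rep()"
```

```text
Traceback (most recent call last):
  File "tgt.py", line 8, in rep
    F=s["contact_force"];print("wheel xyz",(d@X).round(2),(d@TY).round(2),(d@N).round(2),"F xyz",(F@X).round(1),(F@TY).round(1),(F@N).round(1),"M",np.round(s["wrist_torque"],2),"yaw",np.degrees(s["tcp_rot"][2]).round(1),"grip",s["grasp_force"].round(0),(s["opening"]*85.4).round(1),s["clock"])
                                                                                                                                                                                                                                   ^^^^^^^^^^^^^^^^^^^^^^
AttributeError: 'float' object has no attribute 'round'
```

>>> step_arm(motion=[{"claw": 5,"delta_pos": [-0.5,0,0.9],"turn": 0},{"claw": 5,"delta_pos": [-0.5,0,0.9],"turn": 0},{"claw": 5,"delta_pos": [0,0,0],"turn": 0}])

```text
clock: 12.27
eef_pos: [451.0, -263.5, 93.3]
tcp_rot: [3.141, 0.003, 2.296]
contact_force: [2.9, -5.1, 2.3]
opening: 0.441
grasp_force: 45.7
```

```bash
sed -i 's/s\["grasp_force"\].round(0),(s\["opening"\]\*85.4).round(1)/round(s["grasp_force"]),round(s["opening"]*85.4,1)/' tgt.py
python3 -c "
from tgt import *
rep()"
```

```text
wheel xyz 0.75 -0.22 9.68 F xyz 6.2 -1.2 -0.9 M [-0.97 -0.5  -0.01] yaw 131.6 grip 46 37.7 12.2667
```

>>> step_arm(motion=[{"claw": 5,"delta_pos": [-1,0,0.5],"turn": 0},{"claw": 5,"delta_pos": [-0.5,0,0.9],"turn": 0},{"claw": 5,"delta_pos": [0,0,0],"turn": 0}])

```text
clock: 12.52
eef_pos: [451.7, -264.3, 91.7]
tcp_rot: [3.141, 0.002, 2.296]
contact_force: [1.9, -4.5, 4.2]
opening: 0.436
grasp_force: 45.8
```

```bash
python3 -c "
from tgt import *
rep()"
```

```text
wheel xyz 0.84 -0.26 7.79 F xyz 6.1 -1.5 1.3 M [-0.83 -0.38 -0.  ] yaw 131.5 grip 46 37.2 12.5167
```

>>> step_arm(motion=[{"claw": 5,"delta_pos": [-0.5,0,0.9],"turn": 0},{"claw": 5,"delta_pos": [-0.5,0,0.9],"turn": 0},{"claw": 5,"delta_pos": [0,0,0],"turn": 0}])

```text
clock: 12.77
eef_pos: [452.5, -265.1, 90.1]
tcp_rot: [3.141, 0.002, 2.296]
contact_force: [1.1, -3.3, 6.9]
opening: 0.439
grasp_force: 46.1
```

```bash
python3 -c "
from tgt import *
rep()"
```

```text
wheel xyz 1.08 -0.13 5.89 F xyz 6.2 -1.4 4.4 M [-0.7  -0.39 -0.01] yaw 131.5 grip 46 37.5 12.7667
```

>>> step_arm(motion=[{"claw": 5,"delta_pos": [-0.5,0,0.9],"turn": 0},{"claw": 5,"delta_pos": [-0.5,0,0.9],"turn": 0},{"claw": 5,"delta_pos": [0,0,0],"turn": 0}])

```text
clock: 13.02
eef_pos: [452.8, -265.3, 89.5]
tcp_rot: [3.141, 0.001, 2.296]
contact_force: [-3.8, 1.5, 24.9]
opening: 0.44
grasp_force: 48.0
```

```bash
python3 -c "
from tgt import *
rep()
f=grab_frame('wrist');np.save('pics/w9.npy',f,allow_pickle=True)"
```

```text
wheel xyz 1.09 -0.09 5.18 F xyz 9.2 -1.8 23.4 M [ 0.09  0.69 -0.03] yaw 131.5 grip 48 37.6 13.0167
```

It stopped at an estimated 5 mm with 23 N axial force, and that estimate may be a few mm off. I'll turn clockwise with a light press to see whether it bites.

>>> step_arm(motion=[{"claw": 5,"delta_pos": [0,0,0],"turn": 0.1},{"claw": 5,"delta_pos": [0,0,0],"turn": 0.1},{"claw": 5,"delta_pos": [0,0,0],"turn": 0}])

```text
clock: 13.32
eef_pos: [453.9, -264.8, 89.2]
tcp_rot: [3.139, 0.001, 2.089]
contact_force: [1.7, 4.0, 16.8]
opening: 0.437
grasp_force: 47.1
```

```bash
python3 -c "
from tgt import *
rep()"
```

```text
wheel xyz 1.23 1.06 4.7 F xyz 6.8 3.9 15.5 M [ 0.57 -0.58  0.03] yaw 119.7 grip 47 37.3 13.3167
```

>>> step_arm(motion=[{"claw": 5,"delta_pos": [-0.3,0.1,0.5],"turn": 0.1},{"claw": 5,"delta_pos": [-0.3,0.1,0.5],"turn": 0.1},{"claw": 5,"delta_pos": [0,0,0],"turn": 0}])

```text
clock: 13.57
eef_pos: [455.7, -265.6, 88.4]
tcp_rot: [3.137, 0.002, 1.889]
contact_force: [8.0, 3.3, 13.6]
opening: 0.438
grasp_force: 46.8
```

```bash
python3 -c "
from tgt import *
rep()"
```

```text
wheel xyz 2.36 1.84 3.2 F xyz 9.3 8.1 10.3 M [ 0.74 -1.35 -0.09] yaw 108.2 grip 47 37.4 13.5667
```

Axial force falls while it sinks at about 36 mm per turn, so the yellow knob bites. I'll keep ratcheting: finish 30°, release, turn back, grip the next flats.

>>> step_arm(motion=[{"claw": 5,"delta_pos": [-0.3,0.2,0.6],"turn": 0.12},{"claw": 5,"delta_pos": [0,0,0],"turn": 0},{"claw": 60,"delta_pos": [0,0,0],"turn": 0},{"claw": 60,"delta_pos": [0,0,0],"turn": 0},{"claw": 60,"delta_pos": [0,0,0],"turn": 0}])

```text
clock: 13.98
eef_pos: [451.9, -265.0, 85.4]
tcp_rot: [-3.139, -0.002, 1.776]
contact_force: [0.5, 0.0, -0.6]
opening: 0.703
grasp_force: 0.0
```

>>> step_arm(motion=[{"claw": 60,"delta_pos": [0,0,0],"turn": -0.104},{"claw": 60,"delta_pos": [0,0,0],"turn": -0.104},{"claw": 60,"delta_pos": [0,0,0],"turn": -0.104},{"claw": 60,"delta_pos": [0,0,0],"turn": -0.104},{"claw": 60,"delta_pos": [0,0,0],"turn": -0.104},{"claw": 60,"delta_pos": [0,0,0],"turn": 0},{"claw": 60,"delta_pos": [0,0,0],"turn": 0}])

```text
clock: 14.57
eef_pos: [452.3, -265.3, 85.6]
tcp_rot: [-3.141, -0.002, 2.293]
contact_force: [-0.1, 0.2, 1.0]
opening: 0.703
grasp_force: 0.0
```

```bash
python3 - <<'E'
from tgt import *
rep()
f=grab_frame('wrist');np.save('pics/w10.npy',f,allow_pickle=True)
I=f["img"].astype(int);m=((I[:,:,0]>I[:,:,2]*2+30)&(I[:,:,1]>90)).astype(np.uint8)
n,l,st,c=cv2.connectedComponentsWithStats(m);i=1+np.argmax(st[1:,4]);print(st[i],c[i])
# white line inside the knob
x,y,w,h=st[i][:4];sub=I[y:y+h,x:x+w];wl=(sub.min(2)>100);yy,xx=np.nonzero(wl);cx,cy=w/2,h/2
k=np.hypot(xx-cx,yy-cy)<w/2-4;xx,yy=xx[k],yy[k];print(len(xx),"line angle in image (0=down,+=to left/cw)",np.degrees(np.arctan2(-(xx.mean()-cx),yy.mean()-cy)))
E
```

```text
wheel xyz -1.16 -0.47 1.95 F xyz 0.3 0.1 1.0 M [ 0.03 -0.01 -0.01] yaw 131.4 grip 0 60.1 14.5667
[ 225  243   93   89 5963] [271.94046621 285.23025323]
264 line angle in image (0=down,+=to left/cw) 21.151528124834666
```

```bash
python3 - <<'E'
from tgt import *
f=np.load('pics/w10.npy',allow_pickle=True).item()
X=-.866*D+[0,0,.5]
for h in(0,3,6,9,12):
    P=np.array([proj(f,C+(h+35)*N+19.8*(np.cos(a)*X+np.sin(a)*TY)) for a in np.linspace(0,6.28,60)]);print(h,"centre",proj(f,C+(h+35)*N).round(1),"box",P.min(0).round(1),P.max(0).round(1),"size",np.ptp(P,0).round(1))
I=f["img"].astype(int);m=((I[:,:,0]>I[:,:,2]*2+30)&(I[:,:,1]>60)).astype(np.uint8)
print([m[r,200:340].sum() for r in range(235,340,8)],[ (np.nonzero(m[r,200:340])[0][[0,-1]]+200).tolist() for r in range(245,325,8)])
E
```

```text
0 centre [260.9 267.7] box [216.2 223.2] [305.7 314.9] size [89.5 91.7]
3 centre [260.9 267.8] box [215.3 222.3] [306.6 315.8] size [91.3 93.5]
6 centre [260.9 267.8] box [214.4 221.5] [307.5 316.8] size [93.2 95.4]
9 centre [261.  267.8] box [213.4 220.5] [308.5 317.9] size [95.1 97.4]
12 centre [261.  267.8] box [212.5 219.6] [309.5 319. ] size [97.1 99.4]
[np.uint64(33), np.uint64(58), np.uint64(73), np.uint64(82), np.uint64(91), np.uint64(93), np.uint64(95), np.uint64(86), np.uint64(81), np.uint64(69), np.uint64(60), np.uint64(40), np.uint64(1), np.uint64(0)] [[228, 297], [225, 305], [223, 309], [222, 315], [221, 315], [223, 317], [224, 316], [225, 313], [233, 308], [237, 302]]
```

```bash
python3 - <<'E'
from tgt import *
g=grab_frame("scene");np.save('pics/s10.npy',g,allow_pickle=True)
a=np.load('pics/w10.npy',allow_pickle=True).item()["img"][150:350,150:380,::-1]
b=np.load('pics/w9.npy',allow_pickle=True).item()["img"][150:350,150:380,::-1]
c=g["img"][110:210,255:345,::-1]
r=lambda i,s:cv2.resize(i,None,fx=s,fy=s,interpolation=cv2.INTER_CUBIC)
o=np.zeros((600,800,3),np.uint8)
A=r(a,2.0);o[:A.shape[0],:A.shape[1]]=A
B=r(b,1.0);o[400:400+B.shape[0],:B.shape[1]]=B
Cc=r(c,3.6);o[:Cc.shape[0],465:465+Cc.shape[1]]=Cc
d=r(a[60:190,50:190],1.5);o[400:400+d.shape[0],250:250+d.shape[1]]=d
cv2.imwrite("pics/v10.png",o)
E
```

```text
(no output)
```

View pics/v10.png

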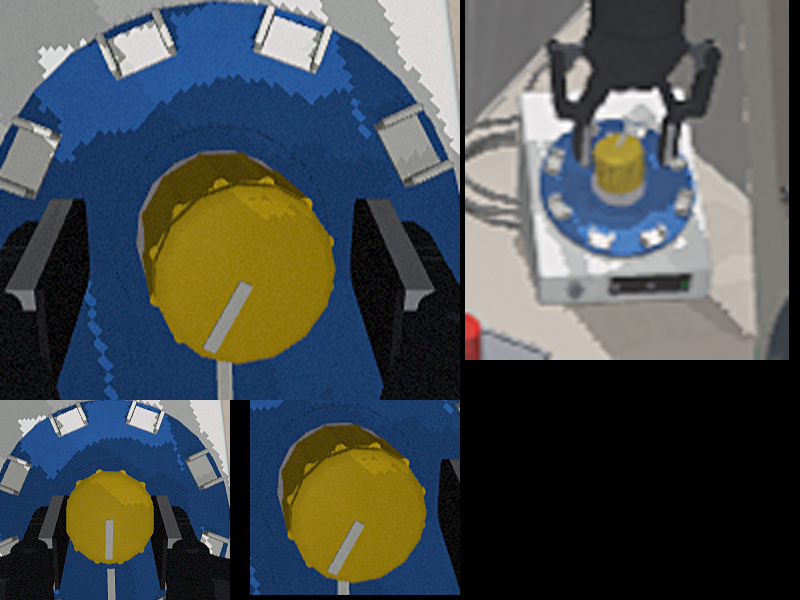

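The knob is on the thread with its line turned about 30° clockwise. The vertical pads have rocked it off-axis, though: its top sits uphill and to the right of the axis. Re-gripping at the aligned yaw should square it sideways. A downhill shift should fix the rest. After that I'll turn in smaller strokes.

>>> step_arm(motion=[{"claw": 60,"delta_pos": [1.5,0,-2.6],"turn": 0},{"claw": 5,"delta_pos": [0,0,0],"turn": 0},{"claw": 5,"delta_pos": [0,0,0],"turn": 0},{"claw": 5,"delta_pos": [0,0,0],"turn": 0},{"claw": 5,"delta_pos": [0,0,0],"turn": 0},{"claw": 5,"delta_pos": [2,0,1.1],"turn": 0},{"claw": 5,"delta_pos": [2,0,1.1],"turn": 0},{"claw": 5,"delta_pos": [0,0,0],"turn": 0}], force=25)

```text
clock: 15.33
eef_pos: [453.1, -263.7, 89.1]
tcp_rot: [3.139, 0.008, 2.295]
contact_force: [4.1, -2.9, 12.3]
opening: 0.45
grasp_force: 25.4
```

```bash
cat >> tgt.py <<'E'
def knob(save_as):
    f=grab_frame('wrist');np.save('pics/'+save_as+'.npy',f,allow_pickle=True)
    I=f["img"].astype(int);m=((I[:,:,0]>I[:,:,2]*2+30)&(I[:,:,1]>60)).astype(np.uint8)
    n,l,st,c=cv2.connectedComponentsWithStats(m);i=1+np.argmax(st[1:,4]);x,y,w,h=st[i][:4]
    sub=I[y:y+h,x:x+w];yy,xx=np.nonzero((sub.max(2)-sub.min(2)<40)&(sub.min(2)>75));k=np.hypot(xx-w/2,yy-h/2)<w/2-7;xx,yy=xx[k],yy[k]
    vx,vy=cv2.fitLine(np.c_[xx,yy].astype(np.float32),cv2.DIST_HUBER,0,.01,.01).ravel()[:2]
    P=np.array([proj(f,C+38*N+19.8*(np.cos(a)*-D*.866+[0,0,.5*np.cos(a)]+np.sin(a)*TY)) for a in np.linspace(0,6.28,60)])
    yaw=sense()["tcp_rot"][2]
    print("box",x,y,x+w,y+h,"size",w,h,"| aligned h=3 box",P.min(0).round(),P.max(0).round(),"| line pts",len(xx),"img angle",round(np.degrees(np.arctan2(-vx,vy)),1),"tool turn",round(131.5-np.degrees(yaw),1))
E
python3 -c "
from tgt import *
rep();knob('w11')"
```

```text
wheel xyz -0.07 1.22 5.3 F xyz 10.4 1.2 8.2 M [-0.5  -0.83 -0.06] yaw 131.5 grip 25 38.5 15.3333
box 216 225 304 326 size 88 101 | aligned h=3 box [213. 221.] [302. 313.] | line pts 179 img angle -149.1 tool turn 0.0
```

>>> step_arm(motion=[{"claw": 5,"delta_pos": [2.5,0,1.5],"turn": 0},{"claw": 5,"delta_pos": [2.5,0,1.5],"turn": 0},{"claw": 5,"delta_pos": [0,0,0],"turn": 0}])

```text
clock: 15.63
eef_pos: [451.9, -262.3, 87.5]
tcp_rot: [3.139, 0.014, 2.296]
contact_force: [4.9, -9.9, 20.3]
opening: 0.447
grasp_force: 25.0
```

```bash
python3 -c "
from tgt import *
rep();knob('w12')"
```

```text
wheel xyz -2.45 1.22 4.91 F xyz 19.3 -2.9 12.3 M [-1.78 -1.01 -0.13] yaw 131.5 grip 25 38.2 15.6333
box 216 234 304 329 size 88 95 | aligned h=3 box [212. 227.] [302. 319.] | line pts 208 img angle -147.7 tool turn -0.0
```

```bash
python3 - <<'E'
import tgt
from tgt import *
for n in('w9','w11','w12'):
    f=np.load(f'pics/{n}.npy',allow_pickle=True).item();tgt.grab_frame=lambda _:f;knob('tmp')
E
```

```text
box 216 230 304 329 size 88 99 | aligned h=3 box [212. 227.] [302. 319.] | line pts 201 img angle -148.3 tool turn -0.0
box 216 232 304 329 size 88 97 | aligned h=3 box [212. 227.] [302. 319.] | line pts 206 img angle -148.0 tool turn -0.0
box 216 235 304 329 size 88 94 | aligned h=3 box [212. 227.] [302. 319.] | line pts 216 img angle -148.1 tool turn -0.0
```

>>> step_arm(motion=[{"claw": 5,"delta_pos": [-0.3,0,0.6],"turn": 0.1},{"claw": 5,"delta_pos": [-0.3,0.1,0.6],"turn": 0.1},{"claw": 5,"delta_pos": [-0.3,0.1,0.6],"turn": 0.1},{"claw": 5,"delta_pos": [-0.3,0.1,0.6],"turn": 0.1},{"claw": 5,"delta_pos": [0,0,0],"turn": 0}])

```text
clock: 16.25
eef_pos: [454.2, -261.3, 85.2]
tcp_rot: [3.13, 0.01, 1.888]
contact_force: [11.4, 1.5, 20.8]
opening: 0.453
grasp_force: 27.1
```

```bash
python3 -c "
from tgt import *
rep();knob('w13')"
```

```text
wheel xyz -2.91 3.6 2.46 F xyz 16.0 9.5 14.8 M [ 0.19 -2.31  0.01] yaw 108.2 grip 27 38.7 16.25
box 215 230 305 332 size 90 102 | aligned h=3 box [208. 230.] [297. 323.] | line pts 193 img angle -152.4 tool turn 23.0
```

>>> step_arm(motion=[{"claw": 60,"delta_pos": [0,0,0],"turn": 0},{"claw": 60,"delta_pos": [0,0,-2],"turn": 0},{"claw": 60,"delta_pos": [0,0,-2],"turn": -0.1},{"claw": 60,"delta_pos": [0,0,0],"turn": -0.1},{"claw": 60,"delta_pos": [0,0,0],"turn": -0.1},{"claw": 60,"delta_pos": [0,0,0],"turn": -0.1},{"claw": 60,"delta_pos": [0,0,0],"turn": 0},{"claw": 60,"delta_pos": [0,0,0],"turn": 0}])

```text
clock: 16.97
eef_pos: [446.4, -258.5, 84.9]
tcp_rot: [-3.141, -0.001, 2.292]
contact_force: [0.4, 0.5, -0.2]
opening: 0.705
grasp_force: 0.0
```

```bash
python3 -c "
from tgt import *
rep();knob('w14');plan(tgt(4.5,(-14.4,.9,-1.9),-1,0),131.5)"
```

```text
wheel xyz -9.41 -0.36 5.85 F xyz -0.2 0.6 -0.1 M [ 0.02 -0.    0.02] yaw 131.3 grip 0 60.2 16.9667
box 217 244 311 351 size 94 107 | aligned h=3 box [216. 242.] [306. 335.] | line pts 188 img angle -128.9 tool turn 0.2
pos [ 446.5 -258.5   84.9] yaw 131.3 | local [-7.8  0.3 -3. ] = 1 x [-7.8, 0.3, -3.0] | turn -0.003 = 1 x -0.003
```

>>> step_arm(motion=[{"claw": 60,"delta_pos": [-7.8,0.3,-3],"turn": 0},{"claw": 60,"delta_pos": [0,0,0],"turn": 0},{"claw": 5,"delta_pos": [0,0,0],"turn": 0},{"claw": 5,"delta_pos": [0,0,0],"turn": 0},{"claw": 5,"delta_pos": [0,0,0],"turn": 0},{"claw": 5,"delta_pos": [0,0,0],"turn": 0},{"claw": 5,"delta_pos": [2.5,0,1.5],"turn": 0},{"claw": 5,"delta_pos": [2.5,0,1.5],"turn": 0}])

```text
clock: 17.68
eef_pos: [452.5, -263.5, 87.5]
tcp_rot: [3.14, 0.009, 2.296]
contact_force: [1.5, -10.6, 22.8]
opening: 0.45
grasp_force: 26.3
```

>>> step_arm(motion=[{"claw": 5,"delta_pos": [2.5,0,1.5],"turn": 0},{"claw": 5,"delta_pos": [0,0,0],"turn": 0},{"claw": 5,"delta_pos": [0,0,0],"turn": 0}])

```text
clock: 17.93
eef_pos: [451.7, -262.6, 86.7]
tcp_rot: [3.14, 0.011, 2.297]
contact_force: [2.9, -9.6, 17.0]
opening: 0.453
grasp_force: 24.9
```

```bash
python3 -c "
from tgt import *
rep();knob('w15')"
```

```text
wheel xyz -2.75 0.83 4.09 F xyz 16.3 -4.2 10.2 M [-1.82 -0.68 -0.  ] yaw 131.6 grip 25 38.7 17.9333
box 216 229 304 331 size 88 102 | aligned h=3 box [213. 227.] [303. 320.] | line pts 194 img angle -129.2 tool turn -0.1
```

>>> step_arm(motion=[{"claw": 5,"delta_pos": [0.5,0,1.2],"turn": 0.1},{"claw": 5,"delta_pos": [-0.3,0.1,0.6],"turn": 0.1},{"claw": 5,"delta_pos": [-0.3,0.1,0.6],"turn": 0.1},{"claw": 5,"delta_pos": [-0.3,0.1,0.6],"turn": 0.1},{"claw": 5,"delta_pos": [-0.3,0.1,0.6],"turn": 0.1},{"claw": 5,"delta_pos": [0,0,0],"turn": 0}])

```text
clock: 18.48
eef_pos: [454.4, -261.4, 83.2]
tcp_rot: [3.131, 0.008, 1.79]
contact_force: [14.0, 2.6, 14.0]
opening: 0.451
grasp_force: 32.7
```

```bash
python3 -c "
from tgt import *
rep();knob('w16')"
```

```text
wheel xyz -3.71 3.71 0.62 F xyz 13.4 12.2 8.5 M [ 0.36 -2.69  0.24] yaw 102.5 grip 33 38.5 18.4833
box 216 231 305 333 size 89 102 | aligned h=3 box [208. 232.] [297. 327.] | line pts 187 img angle -141.3 tool turn 28.7
```

>>> step_arm(motion=[{"claw": 60,"delta_pos": [0,0,0],"turn": 0},{"claw": 60,"delta_pos": [0,0,-2],"turn": 0},{"claw": 60,"delta_pos": [-3,0,-2],"turn": -0.1},{"claw": 60,"delta_pos": [0,0,0],"turn": -0.1},{"claw": 60,"delta_pos": [0,0,0],"turn": -0.1},{"claw": 60,"delta_pos": [0,0,0],"turn": -0.1},{"claw": 60,"delta_pos": [0,0,0],"turn": -0.1},{"claw": 60,"delta_pos": [0,0,0],"turn": 0}])

```text
clock: 19.2
eef_pos: [447.5, -261.8, 83.5]
tcp_rot: [-3.141, -0.002, 2.3]
contact_force: [0.3, 0.7, 0.9]
opening: 0.698
grasp_force: 0.0
```

```bash
python3 -c "
from tgt import *
rep();knob('w17');plan(tgt(3.5,(-14.4,.9,-1.9),-1,0),131.5)"
```

```text
wheel xyz -7.33 -1.72 3.07 F xyz 0.1 0.7 0.9 M [-0.03 -0.03 -0.01] yaw 131.8 grip 0 59.6 19.2
box 214 244 307 340 size 93 96 | aligned h=3 box [218. 236.] [309. 331.] | line pts 243 img angle -112.4 tool turn 0.1
pos [ 447.6 -261.8   83.6] yaw 131.4 | local [-5.1  1.6 -3.4] = 1 x [-5.1, 1.6, -3.4] | turn -0.001 = 1 x -0.001
```

>>> step_arm(motion=[{"claw": 60,"delta_pos": [-5,1.6,-3.4],"turn": 0},{"claw": 60,"delta_pos": [0,0,0],"turn": 0},{"claw": 5,"delta_pos": [0,0,0],"turn": 0},{"claw": 5,"delta_pos": [0,0,0],"turn": 0},{"claw": 5,"delta_pos": [0,0,0],"turn": 0},{"claw": 5,"delta_pos": [0,0,0],"turn": 0},{"claw": 5,"delta_pos": [2,0,1.5],"turn": 0},{"claw": 5,"delta_pos": [2,0,1.5],"turn": 0}])

```text
clock: 19.92
eef_pos: [452.1, -265.3, 87.1]
tcp_rot: [-3.14, 0.007, 2.296]
contact_force: [-8.6, -14.0, 32.7]
opening: 0.451
grasp_force: 27.4
```

>>> step_arm(motion=[{"claw": 5,"delta_pos": [0,0,1.2],"turn": 0.1},{"claw": 5,"delta_pos": [-0.3,0.1,1],"turn": 0.1},{"claw": 5,"delta_pos": [-0.3,0.1,0.6],"turn": 0.1},{"claw": 5,"delta_pos": [0,0,0],"turn": 0}])

```text
clock: 20.25
eef_pos: [453.7, -264.2, 84.7]
tcp_rot: [3.138, 0.006, 1.989]
contact_force: [-3.6, -1.5, 24.0]
opening: 0.444
grasp_force: 34.0
```

```bash
python3 -c "
from tgt import *
rep();knob('w18')"
```

```text
wheel xyz -1.54 1.34 1.08 F xyz 10.9 -3.7 21.4 M [-0.32  0.16  0.06] yaw 114.0 grip 34 37.9 20.25
box 216 227 304 324 size 88 97 | aligned h=3 box [210. 224.] [301. 318.] | line pts 209 img angle -122.3 tool turn 17.3
```

>>> step_arm(motion=[{"claw": 5,"delta_pos": [-0.3,0.1,0.6],"turn": 0.1},{"claw": 5,"delta_pos": [-0.3,0.2,0.6],"turn": 0.1},{"claw": 5,"delta_pos": [0,0,0],"turn": 0.05},{"claw": 5,"delta_pos": [0,0,0],"turn": 0}])

```text
clock: 20.63
eef_pos: [455.5, -265.5, 83.6]
tcp_rot: [3.135, 0.007, 1.743]
contact_force: [2.2, -4.2, 19.5]
opening: 0.448
grasp_force: 48.5
```

```bash
python3 -c "
from tgt import *
rep();knob('w19')"
```

```text
wheel xyz -0.24 1.84 -0.92 F xyz 13.8 -1.1 14.6 M [-0.68 -0.77  0.43] yaw 99.9 grip 49 38.2 20.6333
box 216 222 305 321 size 89 99 | aligned h=3 box [207. 223.] [296. 318.] | line pts 196 img angle -132.0 tool turn 31.5
```

>>> step_arm(motion=[{"claw": 60,"delta_pos": [0,0,0],"turn": 0},{"claw": 60,"delta_pos": [0,0,-2],"turn": 0},{"claw": 60,"delta_pos": [-3,0,-2],"turn": -0.11},{"claw": 60,"delta_pos": [0,0,0],"turn": -0.11},{"claw": 60,"delta_pos": [0,0,0],"turn": -0.11},{"claw": 60,"delta_pos": [0,0,0],"turn": -0.11},{"claw": 60,"delta_pos": [0,0,0],"turn": -0.11},{"claw": 60,"delta_pos": [0,0,0],"turn": 0}])

```text
clock: 21.35
eef_pos: [451.4, -265.2, 84.1]
tcp_rot: [-3.141, -0.001, 2.3]
contact_force: [-0.6, -0.2, -0.3]
opening: 0.702
grasp_force: 0.0
```

```bash
python3 -c "
from tgt import *
rep();knob('w20');plan(tgt(3.5,(-14.4,.9,-1.9),-1,0),131.5)"
```

```text
wheel xyz -2.52 -1.08 0.97 F xyz -0.4 -0.6 -0.1 M [-0.02  0.03  0.04] yaw 131.8 grip 0 60.0 21.35
box 215 230 309 326 size 94 96 | aligned h=3 box [216. 225.] [308. 320.] | line pts 259 img angle -102.3 tool turn 0.1
pos [ 451.5 -265.3   84.1] yaw 131.4 | local [ 0.   1.  -2.9] = 1 x [0.0, 1.0, -2.9] | turn -0.001 = 1 x -0.001
```

>>> step_arm(motion=[{"claw": 60,"delta_pos": [0,1,-2.9],"turn": 0},{"claw": 60,"delta_pos": [0,0,0],"turn": 0},{"claw": 5,"delta_pos": [0,0,0],"turn": 0},{"claw": 5,"delta_pos": [0,0,0],"turn": 0},{"claw": 5,"delta_pos": [0,0,0],"turn": 0},{"claw": 5,"delta_pos": [0,0,0],"turn": 0},{"claw": 5,"delta_pos": [0,0,1.5],"turn": 0},{"claw": 5,"delta_pos": [0,0,1.5],"turn": 0}], force=40)

```text
clock: 22.07
eef_pos: [452.5, -265.0, 86.9]
tcp_rot: [-3.141, -0.001, 2.295]
contact_force: [-16.0, 7.1, 45.9]
opening: 0.437
grasp_force: 43.9
```

```bash
python3 -c "
from tgt import *
rep();knob('w21')"
```

```text
wheel xyz -0.66 -0.15 3.1 F xyz 9.1 -7.2 47.7 M [ 1.01  2.4  -0.07] yaw 131.5 grip 44 37.4 22.0667
box 217 225 303 319 size 86 94 | aligned h=3 box [215. 222.] [305. 314.] | line pts 222 img angle -102.3 tool turn 0.0
```

>>> step_arm(motion=[{"claw": 5,"delta_pos": [0,0,1.2],"turn": 0.1},{"claw": 5,"delta_pos": [-0.3,0.1,1],"turn": 0.1},{"claw": 5,"delta_pos": [-0.3,0.1,0.6],"turn": 0.1},{"claw": 5,"delta_pos": [0,0,0],"turn": 0}])

```text
clock: 22.45
eef_pos: [454.6, -266.2, 83.6]
tcp_rot: [3.14, 0.003, 1.989]
contact_force: [-0.6, 1.8, 16.1]
opening: 0.438
grasp_force: 47.1
```

```bash
python3 -c "
from tgt import *
rep();knob('w22')"
```

```text
wheel xyz -0.32 0.66 -0.91 F xyz 6.5 0.8 14.8 M [-0.01  0.47 -0.14] yaw 114.0 grip 47 37.4 22.45
box 217 219 303 313 size 86 94 | aligned h=3 box [210. 221.] [302. 316.] | line pts 215 img angle -114.6 tool turn 17.3
```

>>> step_arm(motion=[{"claw": 5,"delta_pos": [-0.3,0.1,1],"turn": 0.1},{"claw": 5,"delta_pos": [-0.3,0.2,1],"turn": 0.1},{"claw": 5,"delta_pos": [0,0,0],"turn": 0}])

```text
clock: 22.75
eef_pos: [455.5, -268.5, 82.7]
tcp_rot: [3.139, 0.006, 1.791]
contact_force: [-8.9, -5.3, 29.3]
opening: 0.443
grasp_force: 60.8
```

```bash
python3 -c "
from tgt import *
rep();knob('w23')"
```

```text
wheel xyz 1.3 -0.21 -2.78 F xyz 13.0 -10.2 26.3 M [-1.09  1.36  0.25] yaw 102.6 grip 61 37.8 22.75
box 217 213 307 307 size 90 94 | aligned h=3 box [208. 217.] [298. 313.] | line pts 202 img angle -125.0 tool turn 28.7
```

>>> step_arm(motion=[{"claw": 60,"delta_pos": [0,0,0],"turn": 0},{"claw": 60,"delta_pos": [0,0,-2],"turn": 0},{"claw": 60,"delta_pos": [-2,0,-2],"turn": -0.1},{"claw": 60,"delta_pos": [0,0,0],"turn": -0.1},{"claw": 60,"delta_pos": [0,0,0],"turn": -0.1},{"claw": 60,"delta_pos": [0,0,0],"turn": -0.1},{"claw": 60,"delta_pos": [0,0,0],"turn": -0.1},{"claw": 60,"delta_pos": [0,0,0],"turn": 0}])

```text
clock: 23.47
eef_pos: [454.0, -267.5, 83.3]
tcp_rot: [-3.141, -0.001, 2.3]
contact_force: [-0.9, -0.5, -0.1]
opening: 0.701
grasp_force: 0.0
```

```bash
python3 -c "
from tgt import *
rep();knob('w24');plan(tgt(3.5,(-14.4,.9,-1.9),-1,0),131.5)"
```

```text
wheel xyz 0.1 -0.62 -1.4 F xyz -0.2 -1.0 -0.0 M [-0.01 -0.   -0.04] yaw 131.8 grip 0 59.9 23.4667
box 217 217 310 311 size 93 94 | aligned h=3 box [215. 219.] [308. 314.] | line pts 261 img angle -98.4 tool turn 0.1
pos [ 454.1 -267.5   83.4] yaw 131.4 | local [ 3.4  0.6 -3.7] = 1 x [3.4, 0.6, -3.7] | turn -0.001 = 1 x -0.001
```

The knob box now matches the aligned outline, and the line is at about 82° with the grip slipping on a torque stop. I'll do one firmer stroke to confirm it's home.

>>> step_arm(motion=[{"claw": 60,"delta_pos": [2.5,0.6,-3.5],"turn": 0},{"claw": 60,"delta_pos": [0,0,0],"turn": 0},{"claw": 5,"delta_pos": [0,0,0],"turn": 0},{"claw": 5,"delta_pos": [0,0,0],"turn": 0},{"claw": 5,"delta_pos": [0,0,0],"turn": 0},{"claw": 5,"delta_pos": [0,0,0],"turn": 0},{"claw": 5,"delta_pos": [0,0,1.5],"turn": 0},{"claw": 5,"delta_pos": [-1,0,1.5],"turn": 0}], force=60)

```text
clock: 24.18
eef_pos: [453.9, -264.8, 87.0]
tcp_rot: [3.14, -0.002, 2.294]
contact_force: [-15.4, 19.9, 62.3]
opening: 0.425
grasp_force: 65.8
```

```bash
python3 -c "
from tgt import *
rep();knob('w25')"
```

```text
wheel xyz 0.09 1.04 2.82 F xyz 9.3 1.7 66.5 M [3.65 2.45 0.23] yaw 131.4 grip 66 36.3 24.1833
box 219 217 302 309 size 83 92 | aligned h=3 box [212. 220.] [303. 312.] | line pts 210 img angle -99.3 tool turn 0.0
```

>>> step_arm(motion=[{"claw": 5,"delta_pos": [-0.3,0,0.8],"turn": 0.1},{"claw": 5,"delta_pos": [-0.3,0.1,0.8],"turn": 0.1},{"claw": 5,"delta_pos": [0,0,0],"turn": 0.05},{"claw": 5,"delta_pos": [0,0,0],"turn": 0}])

```text
clock: 24.57
eef_pos: [455.6, -268.3, 86.2]
tcp_rot: [3.141, 0.004, 2.043]
contact_force: [-9.4, 0.8, 38.8]
opening: 0.421
grasp_force: 65.0
```

```bash
python3 -c "
from tgt import *
rep();knob('w26')"
```

```text
wheel xyz 2.98 0.05 0.23 F xyz 13.5 -6.5 37.0 M [0.02 1.92 0.55] yaw 117.1 grip 65 35.9 24.5667
box 218 210 302 303 size 84 93 | aligned h=3 box [211. 213.] [302. 307.] | line pts 209 img angle -110.4 tool turn 14.3
```

>>> step_arm(motion=[{"claw": 60,"delta_pos": [0,0,0],"turn": 0},{"claw": 60,"delta_pos": [0,0,0],"turn": 0},{"claw": 60,"delta_pos": [0,0,0],"turn": -0.12},{"claw": 60,"delta_pos": [0,0,0],"turn": -0.13},{"claw": 60,"delta_pos": [0,0,0],"turn": 0}])

```text
out of range: row 4 has -0.13, outside -0.125 to 0.125
```

>>> step_arm(motion=[{"claw": 60,"delta_pos": [0,0,0],"turn": -0.12},{"claw": 60,"delta_pos": [0,0,0],"turn": -0.12},{"claw": 60,"delta_pos": [0,0,0],"turn": 0},{"claw": 60,"delta_pos": [0,0,0],"turn": 0}])

```text
clock: 24.95
eef_pos: [454.2, -266.7, 82.5]
tcp_rot: [-3.142, 0.0, 2.282]
contact_force: [-0.5, 0.0, -0.2]
opening: 0.705
grasp_force: 0.0
```

```bash
python3 -c "
from tgt import *
rep();knob('w27')
f=np.load('pics/w27.npy',allow_pickle=True).item()
X=-.866*D+[0,0,.5]
for h in(0,3):
    P=np.array([proj(f,C+(h+35)*N+20.5*(np.cos(a)*X+np.sin(a)*TY)) for a in np.linspace(0,6.28,60)]);print(h,P.min(0).round(1),P.max(0).round(1),np.ptp(P,0).round(1))
"
```

```text
wheel xyz -0.81 0.03 -1.86 F xyz -0.4 -0.4 0.0 M [-0.01 -0.02  0.03] yaw 130.7 grip 0 60.2 24.95
box 215 218 309 314 size 94 96 | aligned h=3 box [213. 221.] [307. 316.] | line pts 255 img angle -99.4 tool turn 0.8
0 [212.2 219.9] [307.3 317.1] [95.  97.3]
3 [211.2 219. ] [308.2 318.2] [97.  99.2]
```

>>> step_arm(motion=[{"claw": 60,"delta_pos": [3,0,-5],"turn": 0},{"claw": 60,"delta_pos": [7,0,-12],"turn": 0},{"claw": 60,"delta_pos": [15,0,-26],"turn": 0},{"claw": 60,"delta_pos": [20,0,-34],"turn": 0},{"claw": 60,"delta_pos": [20,0,-34],"turn": 0},{"claw": 60,"delta_pos": [0,0,0],"turn": 0},{"claw": 60,"delta_pos": [0,0,0],"turn": 0},{"claw": 60,"delta_pos": [0,0,0],"turn": 0}])

```text
clock: 25.67
eef_pos: [411.6, -217.6, 193.6]
tcp_rot: [3.141, 0.001, 2.285]
contact_force: [0.5, 0.1, 0.1]
opening: 0.701
grasp_force: 0.0
```

```bash
python3 - <<'E'
from tgt import *
rep()
X=-.866*D+[0,0,.5]
def box(f):
    I=f["img"].astype(int);m=((I[:,:,0]>I[:,:,2]*2+25)&(I[:,:,1]>I[:,:,0]*.6)).astype(np.uint8)
    n,l,st,c=cv2.connectedComponentsWithStats(m);q=proj(f,C+20*N)
    i=min((k for k in range(1,n) if st[k,4]>60),key=lambda k:np.hypot(*(c[k]-q)));b=st[i];return b[0],b[1],b[0]+b[2],b[1]+b[3],c[i].round(1)
for n in("wrist","scene","top"):
    f=grab_frame(n);np.save(f'pics/f_{n}.npy',f,allow_pickle=True);print(n,box(f))
    for h in(0,4):
        P=np.array([proj(f,C+(h+z)*N+20*(np.cos(a)*X+np.sin(a)*TY)) for z in(0,35) for a in np.linspace(0,6.28,60)]);print("  pred h",h,P.min(0).round(1),P.max(0).round(1))
T=np.load("pics/top.npy",allow_pickle=True).item();F=np.load("pics/f_top.npy",allow_pickle=True).item()
d=np.abs(T["img"].astype(int)-F["img"]).max(2)
print("tray change red/black",d[155:180,235:290].mean(),"yellow place",d[160:185,208:228].mean(),"timer",d[195:230,190:228].mean(),"box",d[208:235,108:148].mean())
E
```

```text
wheel xyz -1.55 0.69 126.84 F xyz 0.3 0.4 -0.1 M [ 0.03 -0.   -0.  ] yaw 130.9 grip 0 59.9 25.6667
wrist (np.int32(236), np.int32(241), np.int32(287), np.int32(293), array([261.2, 266.2]))
  pred h 0 [234.5 242.3] [284.6 293.6]
  pred h 4 [234.2 242. ] [284.9 294. ]
scene (np.int32(292), np.int32(150), np.int32(305), np.int32(163), array([298. , 155.6]))
  pred h 0 [290.1 148.5] [305.  165.9]
  pred h 4 [290.2 147.8] [305.2 165.3]
top (np.int32(266), np.int32(211), np.int32(281), np.int32(225), array([273. , 217.8]))
  pred h 0 [348.9 161.2] [367.  180.3]
  pred h 4 [348.7 161.5] [366.9 180.7]
tray change red/black 11.606545454545454 yellow place 50.702 timer 14.028571428571428 box 12.782407407407407
```

Everything lines up. Last, a light push on the knob's top with the closed fingertips, to take up any axial play and check the height.

```bash
python3 -c "
from tgt import *
plan([446.6,-256.9,135],131.5)"
```

```text
pos [ 411.1 -217.5  192.3] yaw 130.9 | local [-53.    1.   57.3] = 3 x [-17.7, 0.3, 19.1] | turn -0.01 = 1 x -0.01
```

>>> step_arm(motion=[{"claw": 0,"delta_pos": [-18,0.3,0],"turn": -0.01},{"claw": 0,"delta_pos": [-18,0.3,0],"turn": 0},{"claw": 0,"delta_pos": [-17,0.4,0],"turn": 0},{"claw": 0,"delta_pos": [0,0,25],"turn": 0},{"claw": 0,"delta_pos": [0,0,25],"turn": 0},{"claw": 0,"delta_pos": [0,0,7],"turn": 0},{"claw": 0,"delta_pos": [0,0,0],"turn": 0},{"claw": 0,"delta_pos": [0,0,0],"turn": 0}])

```text
clock: 26.48
eef_pos: [447.0, -256.6, 136.1]
tcp_rot: [-3.141, -0.002, 2.296]
contact_force: [-0.1, -0.5, 0.8]
opening: -0.001
grasp_force: 0.0
```

>>> step_arm(motion=[{"claw": 0,"delta_pos": [0,0,3],"turn": 0},{"claw": 0,"delta_pos": [0,0,3],"turn": 0},{"claw": 0,"delta_pos": [0,0,0],"turn": 0}])

```text
clock: 26.73
eef_pos: [447.5, -256.8, 130.9]
tcp_rot: [3.141, 0.001, 2.296]
contact_force: [-0.5, 0.7, -0.1]
opening: -0.003
grasp_force: 0.0
```

>>> step_arm(motion=[{"claw": 0,"delta_pos": [0,0,3],"turn": 0},{"claw": 0,"delta_pos": [0,0,2],"turn": 0},{"claw": 0,"delta_pos": [0,0,0],"turn": 0}])

```text
clock: 26.98
eef_pos: [447.2, -256.6, 125.3]
tcp_rot: [-3.142, -0.0, 2.296]
contact_force: [-0.9, -0.1, -0.5]
opening: 0.002
grasp_force: 0.0
```

>>> step_arm(motion=[{"claw": 0,"delta_pos": [0,0,1.5],"turn": 0},{"claw": 0,"delta_pos": [0,0,0],"turn": 0}])

```text
clock: 27.15
eef_pos: [447.3, -256.7, 123.8]
tcp_rot: [-3.142, -0.0, 2.296]
contact_force: [-0.5, -0.1, -0.3]
opening: 0.003
grasp_force: 0.0
```

>>> step_arm(motion=[{"claw": 0,"delta_pos": [0,0,1.5],"turn": 0},{"claw": 0,"delta_pos": [0,0,0],"turn": 0}])

```text
clock: 27.32
eef_pos: [447.2, -256.7, 122.3]
tcp_rot: [-3.142, -0.0, 2.296]
contact_force: [-0.0, 0.9, 0.6]
opening: 0.002
grasp_force: 0.0
```

>>> step_arm(motion=[{"claw": 0,"delta_pos": [0,0,1],"turn": 0},{"claw": 0,"delta_pos": [0,0,0],"turn": 0}])

```text
clock: 27.48
eef_pos: [447.2, -256.7, 121.3]
tcp_rot: [-3.142, -0.0, 2.296]
contact_force: [-0.3, 0.1, -0.5]
opening: -0.003
grasp_force: 0.0
```

>>> step_arm(motion=[{"claw": 0,"delta_pos": [0,0,1.5],"turn": 0},{"claw": 0,"delta_pos": [0,0,0],"turn": 0}])

```text
clock: 27.65
eef_pos: [447.2, -256.6, 119.8]
tcp_rot: [-3.142, -0.0, 2.296]
contact_force: [0.4, -0.1, -0.9]
opening: -0.006
grasp_force: 0.0
```

>>> step_arm(motion=[{"claw": 0,"delta_pos": [0,0,1.5],"turn": 0},{"claw": 0,"delta_pos": [0,0,0],"turn": 0}])

```text
clock: 27.82
eef_pos: [447.2, -256.6, 118.2]
tcp_rot: [-3.141, -0.0, 2.296]
contact_force: [-0.5, 0.4, -0.6]
opening: 0.001
grasp_force: 0.0
```

>>> step_arm(motion=[{"claw": 0,"delta_pos": [0,0,1.5],"turn": 0},{"claw": 0,"delta_pos": [0,0,0],"turn": 0}])

```text
clock: 27.98
eef_pos: [447.2, -256.7, 116.8]
tcp_rot: [-3.142, -0.0, 2.296]
contact_force: [0.4, 0.1, -0.1]
opening: -0.001
grasp_force: 0.0
```

>>> step_arm(motion=[{"claw": 0,"delta_pos": [0,0,1.5],"turn": 0},{"claw": 0,"delta_pos": [0,0,0],"turn": 0}])

```text
clock: 28.15
eef_pos: [447.2, -256.7, 115.2]
tcp_rot: [-3.141, -0.0, 2.296]
contact_force: [0.9, -0.3, 0.1]
opening: -0.002
grasp_force: 0.0
```

>>> step_arm(motion=[{"claw": 0,"delta_pos": [0,0,1.5],"turn": 0},{"claw": 0,"delta_pos": [0,0,0],"turn": 0}])

```text
clock: 28.32
eef_pos: [447.2, -256.6, 113.7]
tcp_rot: [-3.141, -0.0, 2.296]
contact_force: [0.2, -0.6, 0.4]
opening: 0.002
grasp_force: 0.0
```

>>> step_arm(motion=[{"claw": 0,"delta_pos": [0,0,1.5],"turn": 0},{"claw": 0,"delta_pos": [0,0,0],"turn": 0}])

```text
clock: 28.48
eef_pos: [447.2, -256.7, 112.3]
tcp_rot: [-3.142, -0.0, 2.296]
contact_force: [-0.1, -0.3, -0.0]
opening: -0.004
grasp_force: 0.0
```

>>> step_arm(motion=[{"claw": 0,"delta_pos": [0,0,1.5],"turn": 0},{"claw": 0,"delta_pos": [0,0,0],"turn": 0}])

```text
clock: 28.65
eef_pos: [447.2, -256.6, 110.8]
tcp_rot: [-3.142, -0.0, 2.296]
contact_force: [0.3, -0.4, 0.6]
opening: 0.0
grasp_force: 0.0
```

>>> step_arm(motion=[{"claw": 0,"delta_pos": [0,0,1.5],"turn": 0},{"claw": 0,"delta_pos": [0,0,0],"turn": 0}])

```text
clock: 28.82
eef_pos: [447.2, -256.7, 109.3]
tcp_rot: [-3.142, -0.0, 2.296]
contact_force: [0.0, 1.0, 0.2]
opening: 0.004
grasp_force: 0.0
```

>>> step_arm(motion=[{"claw": 0,"delta_pos": [0,0,1.5],"turn": 0},{"claw": 0,"delta_pos": [0,0,0],"turn": 0}])

```text
clock: 28.98
eef_pos: [447.2, -256.6, 107.7]
tcp_rot: [-3.141, -0.0, 2.296]
contact_force: [-0.6, -0.0, 0.7]
opening: -0.001
grasp_force: 0.0
```

```bash
python3 - <<'E'
from tgt import *
s=sense();e=np.array(s["eef_pos"]);print(e,s["contact_force"])
f=grab_frame("wrist");np.save("pics/w30.npy",f,allow_pickle=True)
I=f["img"].astype(int);m=((I[:,:,0]>I[:,:,2]*2+30)&(I[:,:,1]>60)).astype(np.uint8)
n,l,st,c=cv2.connectedComponentsWithStats(m);print([ (st[i].tolist(),c[i].round().tolist()) for i in range(1,n) if st[i,4]>100])
print("tcp",proj(f,e),"top centre",proj(f,C+35*N),"tip",proj(f,e-[0,0,8]))
for r in range(230,340,8):print(r,"".join("Y" if m[r,k] else ("d" if I[r,k].sum()<150 else ".") for k in range(195,330,3)))
E
```

```text
[ 447.18285074 -256.64026557  107.74981998] [-0.599559   -0.02753915  0.73826347]
[([219, 221, 80, 58, 1657], [257.0, 242.0])]
tcp [258.01672562 242.57273712] top centre [256.92978441 262.6171577 ] tip [258.06619536 235.99061498]
230 ...............YYYYYYYYYYYYYYY...............
238 .......d...YYYYYYYYYYYYYYYYYYYY..............
246 ..........YYYYYYY....dd....YYYYYYY...........
254 .........YYYYYYYY....dd....YYYYYYY...........
262 ........dYYdddddd....dd....ddddddY...........
270 .........YYddddd.....dd.....dddddY...........
278 .....d....dddddd.....dd.....dddddd...........
286 ..........dddddd.....dd.....dddddd...........
294 ........dddddddddddd.dd.dddddddddddd.........
302 d.....dddddddddddddddddddddddddddddddd.....dd
310 ddddddddddddddddddddddddddddddddddddddddddddd
318 ddddddddddddddddddddddddddddddddddddddddddddd
326 ddddddddddddddddddddddddddddddddddddddddddddd
334 dddddddddddddddddddd.dddddddddddddddddddddddd
```

>>> step_arm(motion=[{"claw": 0,"delta_pos": [0,0,1.5],"turn": 0},{"claw": 0,"delta_pos": [0,0,1],"turn": 0},{"claw": 0,"delta_pos": [0,0,0],"turn": 0}])

```text
clock: 29.28
eef_pos: [447.2, -256.6, 105.3]
tcp_rot: [-3.141, -0.0, 2.296]
contact_force: [0.1, 0.2, 0.7]
opening: 0.002
grasp_force: 0.0
```

>>> step_arm(motion=[{"claw": 0,"delta_pos": [0,0,1.5],"turn": 0},{"claw": 0,"delta_pos": [0,0,1],"turn": 0},{"claw": 0,"delta_pos": [0,0,0],"turn": 0}])

```text
clock: 29.53
eef_pos: [447.2, -256.7, 102.7]
tcp_rot: [-3.141, -0.0, 2.296]
contact_force: [0.2, -0.2, 0.5]
opening: 0.001
grasp_force: 0.0
```

>>> step_arm(motion=[{"claw": 0,"delta_pos": [0,0,1.5],"turn": 0},{"claw": 0,"delta_pos": [0,0,1],"turn": 0},{"claw": 0,"delta_pos": [0,0,0],"turn": 0}])

```text
clock: 29.78
eef_pos: [447.2, -256.6, 100.3]
tcp_rot: [-3.142, -0.0, 2.296]
contact_force: [-0.1, 0.2, 0.7]
opening: 0.002
grasp_force: 0.0
```

>>> step_arm(motion=[{"claw": 0,"delta_pos": [0,0,1.5],"turn": 0},{"claw": 0,"delta_pos": [0,0,1],"turn": 0},{"claw": 0,"delta_pos": [0,0,0],"turn": 0}])

```text
clock: 30.03
eef_pos: [447.2, -256.6, 97.7]
tcp_rot: [-3.141, -0.0, 2.296]
contact_force: [-0.6, 0.7, 0.0]
opening: -0.002
grasp_force: 0.0
```

>>> step_arm(motion=[{"claw": 0,"delta_pos": [0,0,1.5],"turn": 0},{"claw": 0,"delta_pos": [0,0,1],"turn": 0},{"claw": 0,"delta_pos": [0,0,0],"turn": 0}])

```text
clock: 30.28
eef_pos: [447.3, -256.7, 95.4]
tcp_rot: [3.142, -0.0, 2.296]
contact_force: [-0.5, -0.1, 0.9]
opening: -0.0
grasp_force: 0.3
```

```bash
python3 - <<'E'
from tgt import *
s=sense();print(s["eef_pos"],s["contact_force"],s["opening"])
f=grab_frame("wrist")
I=f["img"].astype(int);m=((I[:,:,0]>I[:,:,2]*2+30)&(I[:,:,1]>60)).astype(np.uint8)
print("top centre",proj(f,C+35*N))
for r in range(214,340,8):print(r,"".join("Y" if m[r,k] else ("d" if I[r,k].sum()<150 else ".") for k in range(195,330,3)))
E
```

```text
[ 447.34450124 -256.72082926   95.37753364] [-0.51668744 -0.11371588  0.8620708 ] -0.0002437266593837254
top centre [256.67233283 275.34697604]
214 ......d......................................
222 .............................................
230 ......................d.......d..............
238 ...............YYYYYYYYYYYYY.Y.....d.........
246 ...........YYYYYY....dd....YYYY..............
254 ..........YYYYYYY....dd....YYYYYY............
262 .........YYdddddd....dd....ddddddY...........
270 ........YYYddddd.....dd.....dddddYY.....d....
278 ........YYdddddd.....dd.....ddddddYY.........
286 .........Ydddddd.....dd.....dddddd...........
294 ........dddddddddddd.dd.dddddddddddd.........
302 d....ddddddddddddddddddddddddddddddddd.....dd
310 ddddddddddddddddddddddddddddddddddddddddddddd
318 ddddddddddddddddddddddddddddddddddddddddddddd
326 ddddddddddddddddddddddddddddddddddddddddddddd
334 dddddddddddddddddddd.dddddddddddddddddddddddd
```

>>> step_arm(motion=[{"claw": 0,"delta_pos": [0,0,1.5],"turn": 0},{"claw": 0,"delta_pos": [0,0,1],"turn": 0},{"claw": 0,"delta_pos": [0,0,0],"turn": 0}])

```text
clock: 30.58
eef_pos: [447.4, -256.7, 94.5]
tcp_rot: [3.141, 0.0, 2.296]
contact_force: [-6.4, 3.8, 20.1]
opening: -0.001
grasp_force: 11.1
```

>>> step_arm(motion=[{"claw": 0,"delta_pos": [0,0,1.5],"turn": 0},{"claw": 0,"delta_pos": [0,0,0],"turn": 0}])

```text
clock: 30.75
eef_pos: [447.4, -256.6, 94.1]
tcp_rot: [3.141, 0.0, 2.296]
contact_force: [-11.5, 7.2, 36.4]
opening: -0.0
grasp_force: 18.8
```

>>> step_arm(motion=[{"claw": 0,"delta_pos": [0,0,1.5],"turn": 0},{"claw": 0,"delta_pos": [0,0,0],"turn": 0}])

```text
clock: 30.92
eef_pos: [447.4, -256.5, 93.8]
tcp_rot: [3.141, 0.0, 2.296]
contact_force: [-16.0, 10.0, 51.9]
opening: 0.001
grasp_force: 26.9
```

The push met a stiff stop, with 0.7 mm of travel for 50 N, so the knob is bottomed on the seat. I'll back off, check it and hand in.

>>> step_arm(motion=[{"claw": 0,"delta_pos": [0,0,-10],"turn": 0},{"claw": 0,"delta_pos": [0,0,-30],"turn": 0},{"claw": 0,"delta_pos": [18,0,-30],"turn": 0},{"claw": 0,"delta_pos": [18,0,-30],"turn": 0},{"claw": 0,"delta_pos": [18,0,0],"turn": 0},{"claw": 0,"delta_pos": [0,0,0],"turn": 0},{"claw": 0,"delta_pos": [0,0,0],"turn": 0},{"claw": 0,"delta_pos": [0,0,0],"turn": 0}])

```text
clock: 31.58
eef_pos: [411.8, -216.6, 189.6]
tcp_rot: [-3.141, 0.0, 2.296]
contact_force: [-0.1, 0.1, -0.5]
opening: -0.0
grasp_force: 0.0
```

```bash
python3 - <<'E'
from tgt import *
rep();knob('w31')
f=np.load('pics/w31.npy',allow_pickle=True).item();X=-.866*D+[0,0,.5]
P=np.array([proj(f,C+35*N+20.3*(np.cos(a)*X+np.sin(a)*TY)) for a in np.linspace(0,6.28,60)]);print("pred h0",P.min(0).round(1),P.max(0).round(1))
I=f["img"].astype(int)
for q in range(40,100,4):pass
F=grab_frame("top");T=np.load("pics/top.npy",allow_pickle=True).item()
for n,g in(("before",T),("now",F)):
    I=g["img"].astype(int);r=(I[:,:,0]>I[:,:,1]*2.5)&(I[:,:,0]>100);k=I.sum(2)<110
    a=np.argwhere(r[150:185,255:295]);b=np.argwhere(k[155:185,232:262]);print(n,"red",a.mean(0),len(a),"black",b.mean(0),len(b))
E
```

```text
wheel xyz -4.02 1.49 123.71 F xyz -0.4 0.0 -0.4 M [ 0.02 -0.07 -0.02] yaw 131.6 grip 0 -0.0 31.5833
box 296 0 334 15 size 38 15 | aligned h=3 box [232. 245.] [283. 297.] | line pts 8 img angle -138.1 tool turn -0.0
pred h0 [232.  244.9] [283.5 297.7]
before red [15.1025641  20.64102564] 156 black [16.11111111 13.77777778] 9
now red [15.14649682 20.61783439] 157 black [20. 12.] 1
```

>>> step_arm(motion=[{"claw": 70,"delta_pos": [0,0,0],"turn": 0},{"claw": 70,"delta_pos": [0,0,0],"turn": 0},{"claw": 70,"delta_pos": [0,0,0],"turn": 0},{"claw": 70,"delta_pos": [0,0,0],"turn": 0}])

```text
clock: 32.02
eef_pos: [411.5, -216.4, 189.7]
tcp_rot: [-3.141, -0.001, 2.296]
contact_force: [-0.1, 0.6, -0.1]
opening: 0.566
grasp_force: 0.0
```

```bash
python3 -c "
from tgt import *
knob('w32')
f=np.load('pics/w32.npy',allow_pickle=True).item();X=-.866*D+[0,0,.5]
P=np.array([proj(f,C+35*N+20.3*(np.cos(a)*X+np.sin(a)*TY)) for a in np.linspace(0,6.28,60)]);print('pred h0',P.min(0).round(1),P.max(0).round(1))
print(sense()['contact_force'])"
```

```text
box 233 244 285 297 size 52 53 | aligned h=3 box [232. 246.] [283. 298.] | line pts 66 img angle -99.2 tool turn -0.0
pred h0 [232.1 245.3] [283.6 298.1]
[-0.44439258 -0.04426577 -0.40459667]
```

The knob sits on-axis within about 1 px, its line is at 81° and the hard stop held. The red knob hasn't moved in the tray, and nothing has touched the black one. Handing in.

```bash
python3 -c "
from rig import *
print(sign_off())"
```

```text
the job is handed in; nothing more can be done
None
```

The yellow knob was the first I tried and it bit; I screwed it about 81° clockwise to a hard stop on the spindle, left the red and black knobs untouched in the tray, and handed the job in at 32 s; the result wasn't reported back, and I inferred it was seated from the stop and the turn angle, since the cameras couldn't show the gap at the hub.

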